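# Find the high spot of a disc on the runout stand

### The arm

A 7-joint arm with a two-finger parallel gripper is mounted at the origin on a cart in front of the work surface, level with it; the furniture and walls round the work are solid. World frame = base frame: x ahead of the robot, y to its left, z up, the work surface at z = 0. Lengths are in m, angles in rad, forces in N, time in s.
With the tool pointing down it reaches from about 0.35 to 0.9 m from the base axis. Payload 19.9 kg.
Tool frame: the origin (TCP) lies midway between the tips of the shut fingers; the grasp point (between the pads) lies 19 mm behind it; z points along the fingers, y is the direction in which the jaws open and shut (so a half turn about z gives the same grasp; the last joint's range is limited). The gripper opens to 94 mm and grips with 3 to 60 N. Pads are 16 mm wide; open, the fingers measure 119 mm over their backs; the gripper's body (75 mm by 177 mm) begins 78 mm behind the grasp point.
Start: joints at [1.079, 0.417, -0.01, 1.614, 0.005, 1.111, -0.053], TCP at [0.272, -0.563, 0.205] pointing down, gripper open.
Joint ranges: [-2.81, 2.81], [-0.39, 2.02], [-1.27, 1.25], [0.06, 2.57], [-1.19, 4.33], [0.19, 2], [-2.82, 2.82]. Speed limits (rad/s): [1.89, 1.89, 2.39, 2.39, 3.01, 3.01, 3.01].

### API

Orientations are given as a unit quaternion [x, y, z, w].
In Python, from plant import r gives the robot as it stands. The module is installed in compiled form; this text tells all that it offers.
- The arm moves only by the tool send_rows, never from a script. Its argument "plan" is a list of rows, each a list of 3 entries, a list of its own where there are three numbers: the shift along the world's x, y, z in mm, then the turn about the world's z in rad, then the opening in per cent of the stroke, from 0 (shut) to 100 (fully open). A call has 1 to 12 rows; each row shifts and turns the commanded pose from where the row before left it; what a row does not reach is not made up. A row lasts 1/10 s, in which the tool goes at most 50 mm and 8.59 degrees, less where a joint would pass 70% of its speed; a pose out of reach is approached as far as the arm can. A call is refused whole if a number of a shift passes 50 or a number of a turn 0.15, either way. A call with a gripper value outside its range is refused whole. The fingers move at their own pace and stop on an object; "force" is the grip in N (left out, the last holds). Time passes only in rows, so rows that do not move let the fingers close. It gives the time, the measured TCP pose, the force and the opening at its end, in the units of the state.
- r.get_state(): the state, without advancing time (a new reading comes with each control period).
- r.snapshot(name): name is "side" or "top"; returns a dict with "img" (420x560x3 uint8, red, green, blue), "range_z" (420x560 float32, m along the optical axis (not along the pixel's ray), 0 where there is no reading), "K" (3x3 intrinsics, pixels), "R" (3x3) and "t" (3): a world point X has camera coordinates R X + t. Camera axes: x right, y down, z forward; pixel columns grow to the right and rows downward; lengths in m; the calibration is good to about 2 mm. A picture is of the moment at which its call begins.
- r.finish_job(): hands the job in, once; it reports no verdict.
The state is a dict: "time": time; "qpos": joint angles; "joint_vel": joint speeds; "tau": joint torques, N m; "tcp_pos": TCP position; "tool_rot": TCP orientation; "contact_force": force on the tool from outside, world axes, zero at the start; "moment": the same for the moment, N m; "opening": finger opening in m.
Only numpy, scipy, OpenCV 4.12 (cv2) and the standard library are available. Lean on these libraries where they do the work, as an engineer would, in place of code of your own. Each camera call takes 0.05 s, during which the arm holds its last target.

### The job

Pull the guard plate straight up out of the slotted foot of the runout stand and stand it upright in any slot of the plate rack. Then turn the wheel slowly by its handle, always under half a turn a second, until the raised high spot of the disc's rim stands right at the tip of the fixed pointer, stop it there and let go of the handle. Leave the other things on the bench where they are.

Things in the scene. Friction and masses are not known exactly. Their poses are not given: they have to be found in the camera images.
- runout_stand: fixed metal stand; dark base plate 330 x 180 x 12 mm, origin at the centre of its underside, x from the robot's side to the back, z up. It carries a leaning wheel, a slotted foot in front, and at (135, 0) mm a 22 mm round column, 472 mm tall, with the pointer and, on an arm, a white light bar 40 x 100 x 18 mm, centred at (-15, 0) mm, underside at z = 459 mm
- foot_slot (a point): middle of the mouth of the grey foot's slot, at (-125, 0, 43) mm in the stand's frame; slot 11 mm wide, 118 mm long along the stand's y, 25 mm deep
- wheel_centre (a point): centre of the disc and wheel, at (0, 0, 125) mm in the stand's frame. The wheel's axis passes here, leaning 40 degrees from vertical to the stand's -x (robot) side: out of the wheel's face it runs along (-0.643, 0, 0.766) in the stand's frame; uphill in the wheel's plane is (0.766, 0, 0.643)
- crank_wheel (a joint): turn of the wheel in rad, free for 4 turns either way, growing counter-clockwise as seen looking at its face; at 0 the handle is at its lowest (downhill) place. It has friction: about 3 N at the handle turns it, and it stays where it is left
- handle_mid (a point): on the centre line of the wheel's handle: a black round grip 25 mm thick, 46 mm long, parallel to the wheel's axis and 42 mm from it, that turns freely about its own length. The point is 20 mm below the grip's outer end, 46 mm in front of the disc's middle plane and 31 mm above the dark hub plate's face
- high_spot (a point): peak of the one raised part (a narrow rounded nose 15 mm above the round rim) of the plain metal disc behind the hub plate, half way through its thickness. Disc 12 mm thick, 75 mm in radius, 90 mm at the peak; it turns with the wheel, but is clamped at a different angle to the handle each time
- pointer_tip (a point): tip of the fixed steel pointer (14 mm rod with a cone point) at the disc's uphill side, pointing at the wheel's axis in the disc's middle plane, 93 mm from the axis: 3 mm off the high spot when that stands at it
- guard_plate: loose flat white plate, 8 x 110 x 120 mm (x thickness, y width, z height), about 0.16 kg, at the start on edge in the foot's slot, 25 mm deep; origin at the middle of its lower edge, z up to the upper edge
- plate_rack: fixed low steel rack on the bench, 90 x 140 x 46 mm; origin at the centre of its underside. Three upright slots along its y axis, centred at x = -24, 0 and 24 mm, each 19 mm wide, between rows of short fins; slot floor at z = 10 mm, fin tops at z = 46 mm; slots open at both ends
- tablet_jar: brown tablet jar with white cap, 43 mm across, 72 mm tall; origin at the centre of its underside; a bystander, to be left alone
- beaker_250: clear beaker, 76 mm across, 95 mm tall; origin at the centre of its underside; a bystander, to be left alone
- tape_roll: roll of tape lying flat, 96 mm across, 25 mm high; origin at the centre of its underside; a bystander, to be left alone
- wipe_pack: pack of wipes, 58 x 105 x 52 mm; origin at the centre of its underside; a bystander, to be left alone
- amber_bottle: amber bottle, 62 mm across, 128 mm tall; origin at the centre of its underside; a bystander, to be left alone
- scissors: pair of scissors lying flat, 87 x 199 mm; origin at the centre of its underside; a bystander, to be left alone
- timer: small timer, 68 x 68 x 19 mm; origin at the centre of its underside; a bystander, to be left alone
Mind the look-alikes: they are no part of the job. Of the things shaped like the guard_plate, the white one is meant.

How it is judged:
By the outcome, as a careful person would: the job done as asked, in the order asked, and still so for the second after the job is handed in, with the robot touching nothing.
It also fails if it takes over 58 s, if anything falls off the work surface, if the arm or the gripper's body presses on something with over 40 N, if the wrist force passes 120 N, or if a joint passes its speed limit or range.

## Working session

There is one attempt and no reset: what is moved stays moved. The work goes in short steps, Python scripts to look and compute and a tool call to move; the robot and the scene stay as the last step left them, time stands still between calls to the robot, and variables do not carry over. Pictures are saved under pics/ and viewed, and the job is handed in when it is done.

Besides the shell and the picture viewer there is one more tool, called in YAML: its name, and indented under it one key for each argument. send_rows: Moves the arm, as the interface text tells. Its arguments: {"type":"object","properties":{"plan":{"type":"array"},"force":{"type":"number"}},"required":["plan"]}

```bash
mkdir -p pics; python3 - <<'E'
from plant import r
import cv2,numpy as np
print(r.get_state())
for n in("side","top"):
    s=r.snapshot(n); cv2.imwrite(f"pics/{n}0.png",s["img"][:,:,::-1]); np.savez(f"{n}0.npz",**s)
    print(n,s["K"],s["R"],s["t"], -s["R"].T@s["t"])
E
```

```text
{'time': 0.0, 'qpos': array([ 1.07951754,  0.41799376, -0.01028522,  1.61413921,  0.00473206,
        1.11072501, -0.05299739]), 'joint_vel': array([-6.28549237e-04, -2.16852130e-04,  1.90164409e-05,  1.60394327e-03,
        8.96697623e-04, -1.62916887e-03, -1.73095450e-03]), 'tau': array([-5.14539497e-04, -8.51239514e+01,  6.38736449e-01, -4.25981998e+01,
       -4.89294331e-02,  1.86895923e-02,  1.55587318e-04]), 'tcp_pos': array([ 0.27153802, -0.5625201 ,  0.20482774]), 'tool_rot': array([ 9.74817619e-01,  2.23002743e-01, -2.00282548e-04, -5.88314702e-04]), 'contact_force': array([-0.11567509,  0.09020564, -0.06408307]), 'moment': array([ 0.07353247,  0.04650709, -0.01063624]), 'opening': 0.09440056593237416}
side [[465.4613174    0.         282.96778656]
 [  0.         465.4613174  209.18399631]
 [  0.           0.           1.        ]] [[-0.50304366 -0.86417683  0.01206146]
 [-0.50614605  0.28326176 -0.81460355]
 [ 0.70054497 -0.41588601 -0.57989273]] [0.32245068 0.37718374 1.29961379] [-0.55732107  0.71230387  1.05700257]
top [[412.29949551   0.         281.92235864]
 [  0.         412.29949551 208.79888581]
 [  0.           0.           1.        ]] [[ 2.51168774e-02 -9.99684022e-01 -9.99156367e-04]
 [-9.90390118e-01 -2.47473718e-02 -1.36069770e-01]
 [ 1.36002049e-01  4.40720233e-03 -9.90698753e-01]] [0.04177098 0.56857189 1.47826109] [0.36101228 0.04931344 1.5419186 ]
```

View pics/side0.png

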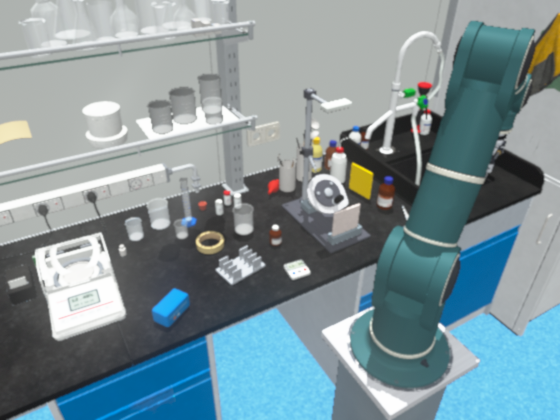

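View pics/top0.png

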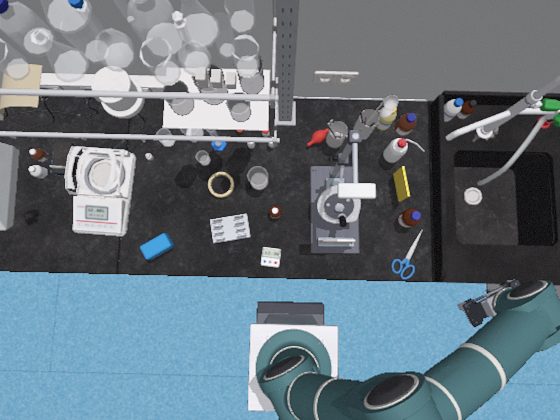

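The side view shows the stand at about (325,215), with the white plate in its foot at (346,220), and the rack at (240,265). The top view shows the stand at (335,208), the plate at (336,242) and the rack at (230,228). The yellow plate is the look-alike. I'll zoom in and measure next.

```bash
cat > h.py <<'E'
import numpy as np,cv2
def load(n): return dict(np.load(n))
def cloud(s):
    v,u=np.mgrid[0:420,0:560]; z=s["range_z"].astype(float); K=s["K"]
    c=np.stack([(u-K[0,2])/K[0,0]*z,(v-K[1,2])/K[1,1]*z,z],-1)
    return (c-s["t"])@s["R"]
def proj(s,X):
    c=np.atleast_2d(X)@s["R"].T+s["t"]; p=c@s["K"].T; return p[:,:2]/p[:,2:]
def crop(s,x0,y0,x1,y1,k,name):
    im=s["img"][y0:y1,x0:x1,::-1]; cv2.imwrite(name,cv2.resize(im,None,fx=k,fy=k,interpolation=cv2.INTER_CUBIC))
E
python3 - <<'E'
from h import *
t=load("top0.npz");s=load("side0.npz")
crop(t,200,120,440,290,3.3,"pics/t_c.png");crop(s,200,80,420,290,2.8,"pics/s_c.png")
P=cloud(t)
for n,(u,v) in dict(base1=(316,175),base2=(316,245),plate=(336,243),rack=(230,240),bench=(290,180)).items(): print(n,P[v,u])
for n,S in(("top",t),("side",s)):
    P=cloud(S); 
    m=(abs(P[...,2]-.012)<.004)&(P[...,0]>.3)&(P[...,0]<.8)&(P[...,1]>-.35)&(P[...,1]<0.05)&(S["img"].max(-1)>45)
    print(n,m.sum())
    m2=(P[...,2]>.10)&(P[...,2]<.16)&(P[...,0]<.50)&(P[...,0]>.3)&(P[...,1]>-.3)&(P[...,1]<.1)&(S["range_z"]>0)
    q=P[m2]; print("plate",len(q),q.min(0),q.max(0),np.median(q,0))
    m3=(P[...,2]>.03)&(P[...,2]<.06)&(P[...,0]<.6)&(P[...,0]>.3)&(P[...,1]>.05)&(P[...,1]<.35)&(S["range_z"]>0)
    q=P[m3]; print("rack",len(q),q.min(0),q.max(0),np.median(q,0))
E
```

```text
base1 [ 0.70436798 -0.06999547  0.00789486]
base2 [ 0.43881086 -0.07303673  0.01585001]
plate [ 0.44660604 -0.1435676   0.04081982]
rack [ 0.45070297  0.2482898  -0.008749  ]
bench [ 0.68460458  0.0281525  -0.00186365]
top 1556
plate 102 [ 0.44749245 -0.19289788  0.11832324] [ 0.49906496 -0.08350327  0.14905226] [ 0.45179414 -0.13957538  0.13681605]
rack 214 [0.44950112 0.06279235 0.03060545] [0.57609894 0.31085088 0.05995253] [0.5240794  0.20638347 0.04553134]
side 1108
plate 259 [ 0.44182576 -0.19459105  0.10000724] [ 0.499792   -0.08237891  0.14690199] [ 0.44908745 -0.13516098  0.12152274]
rack 419 [0.44573704 0.06390402 0.03009633] [0.57363529 0.31213555 0.05991133] [0.5112107  0.21705712 0.0407338 ]
```

View pics/t_c.png

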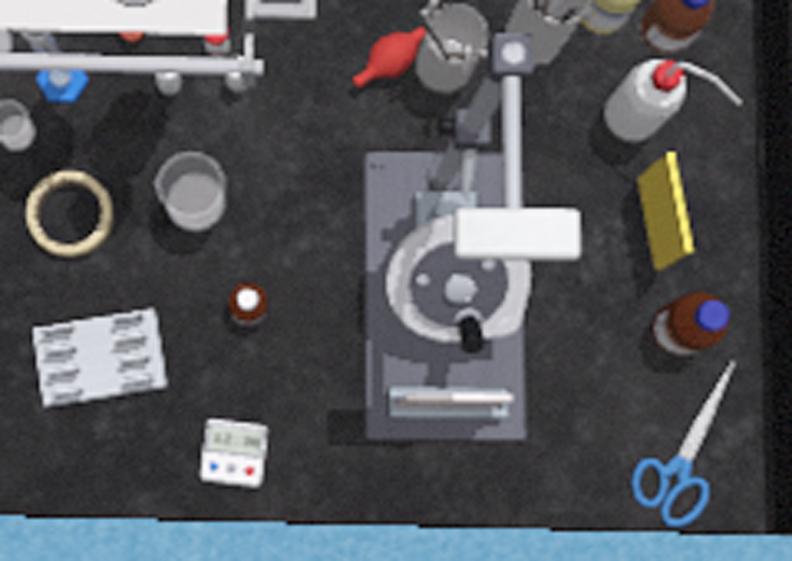

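View pics/s_c.png

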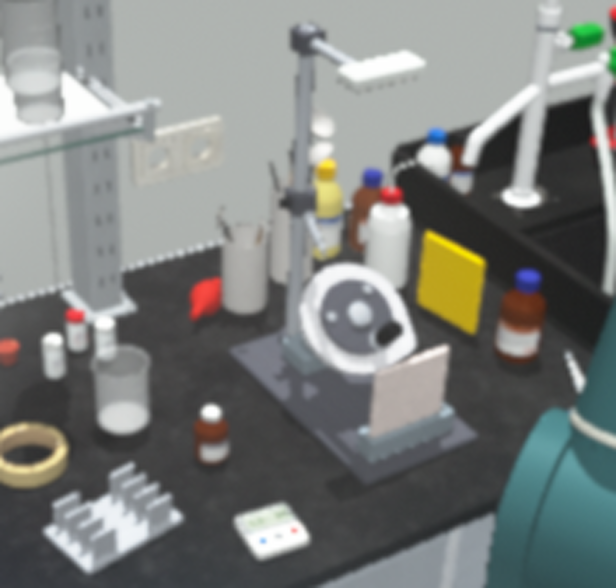

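```bash
cat >> h.py <<'E'
def ray(s,uv,z):
    uv=np.atleast_2d(uv).astype(float)
    d=np.c_[uv,np.ones(len(uv))]@np.linalg.inv(s["K"]).T@s["R"]; c=-s["R"].T@s["t"]
    return c+d*((z-c[2])/d[:,2])[:,None]
E
python3 - <<'E'
from h import *
t=load("top0.npz");s=load("side0.npz")
cr=np.array([(366,152),(366,438),(525,438)])/3.3+[200,120]
C=ray(t,cr,.012);print("corners",C)
print("L",np.linalg.norm(C[0]-C[1]),np.linalg.norm(C[1]-C[2]))
e=C[0]-C[1];print("yaw",np.degrees(np.arctan2(e[1],e[0])));e=C[1]-C[2];print("yaw2",np.degrees(np.arctan2(-e[0],e[1])))
print("centre",(C[0]+C[2])/2)
# light bar: top face points
for n,S in(("top",t),("side",s)):
    P=cloud(S);m=(P[...,2]>.44)&(P[...,2]<.5)&(P[...,0]>.4)&(P[...,0]<.68)&(P[...,1]>-.3)&(P[...,1]<0)&(S["img"].min(-1)>180)
    q=P[m];print(n,"bar",len(q),q.mean(0),q.min(0),q.max(0)); print(cv2.minAreaRect(q[:,:2].astype(np.float32)*1000))
# rack
cr=np.array([(34,325),(44,405),(166,386),(154,309)])/3.3+[200,120]
C=ray(t,cr,.010);print("rack z.01",C,C.mean(0)); 
for i in range(4):print(np.linalg.norm(C[i]-C[i-1]))
E
```

```text
corners [[ 0.73763963 -0.04986054  0.012     ]
 [ 0.41008899 -0.0549557   0.012     ]
 [ 0.41454985 -0.23271823  0.012     ]]
L 0.32759026110735834 0.17781848665683414
yaw 0.8911836459460286
yaw2 1.4375052122388006
centre [ 0.57609474 -0.14128938  0.012     ]
top bar 655 [ 0.57283326 -0.13900373  0.4762774 ] [ 0.54183562 -0.18934688  0.45717191] [ 0.67990389 -0.09128598  0.48459747]
((611.2807006835938, -138.77828979492188), (137.0521697998047, 98.0531997680664), 1.4972913265228271)
side bar 233 [ 0.56761158 -0.13701398  0.47515858] [ 0.53889823 -0.19008062  0.45360553] [ 0.67695606 -0.08835512  0.48178205]
((595.0211181640625, -122.92552185058594), (143.54916381835938, 97.70616149902344), 21.506792068481445)
rack z.01 [[0.52807868 0.32291298 0.01      ]
 [0.43797119 0.30726429 0.01      ]
 [0.46274962 0.17093045 0.01      ]
 [0.54973522 0.18765061 0.01      ]] [0.49463368 0.24718958 0.01      ]
0.13698508201641718
0.09145622851498483
0.13856727166363855
0.08857797781335407
```

```bash
python3 - <<'E'
from h import *
t=load("top0.npz");s=load("side0.npz")
crop(t,205,200,285,275,9,"pics/t_rack.png");crop(s,205,235,320,290,7,"pics/s_rack.png")
crop(t,300,155,370,260,5.7,"pics/t_st.png");crop(s,275,160,375,260,6,"pics/s_st.png")
E
```

```text
(no output)
```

View pics/t_st.png

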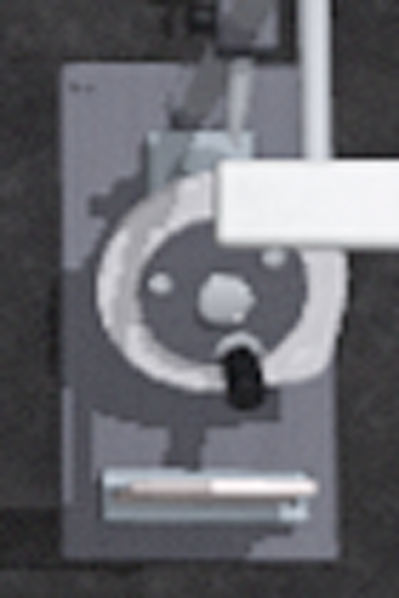

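View pics/s_st.png

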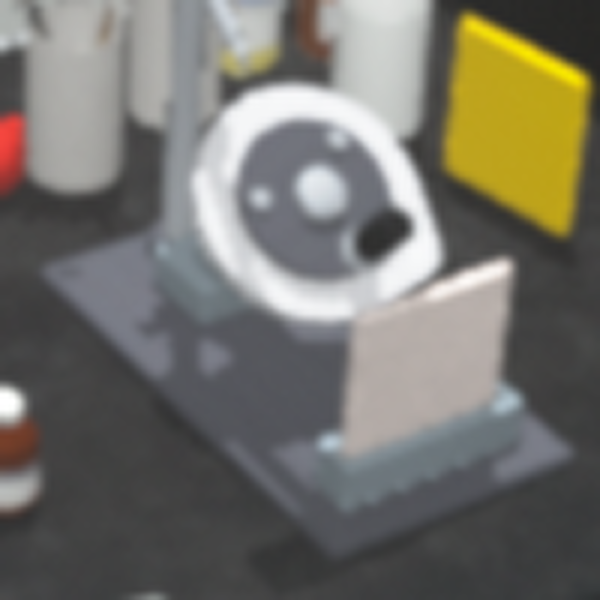

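View pics/t_rack.png

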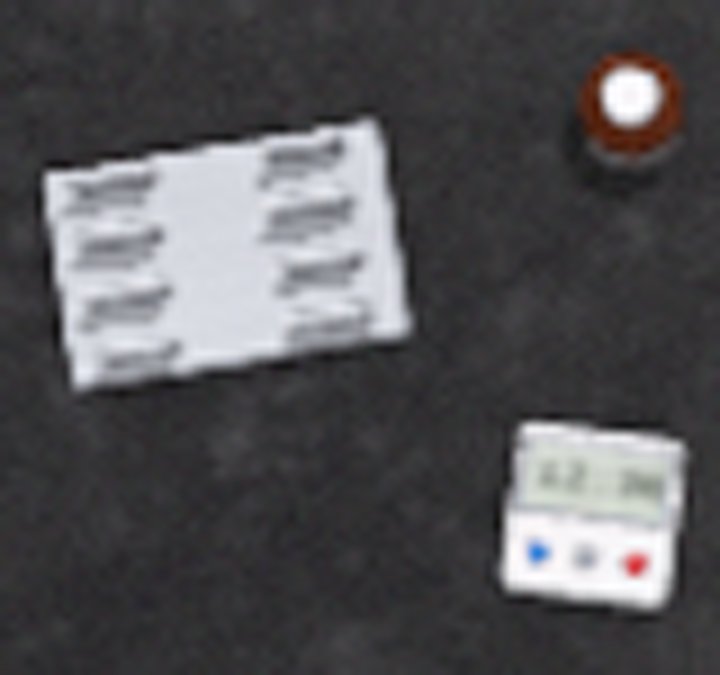

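The zoomed top view shows the nose at the disc's lower right, near crop (330,375), and the handle a little right of its lowest place. Next I'll overlay a model of the stand and find the phases.

```bash
cat >> h.py <<'E'
AX=np.array([-.643,0,.766]);UP=np.array([.766,0,.643]);YY=np.array([0,1.,0]);WC=np.array([0,0,.125])
def wheelpt(r,th,h): # th CCW from downhill seen from face
    th=np.asarray(th,float)
    return WC+h*AX+r*(-np.cos(th)[...,None]*UP-np.sin(th)[...,None]*YY)
def toW(p,pose):
    c,s_=np.cos(pose[2]),np.sin(pose[2]);R=np.array([[c,-s_,0],[s_,c,0],[0,0,1]])
    return np.asarray(p)@R.T+[pose[0],pose[1],0]
def toS(p,pose):
    c,s_=np.cos(pose[2]),np.sin(pose[2]);R=np.array([[c,-s_,0],[s_,c,0],[0,0,1]])
    return (np.asarray(p)-[pose[0],pose[1],0])@R
def dirW(p,pose): return toW(p,(0,0,pose[2]))
def over(S,pose,x0,y0,x1,y1,k,name,curves):
    im=cv2.resize(S["img"][y0:y1,x0:x1,::-1],None,fx=k,fy=k,interpolation=cv2.INTER_CUBIC)
    for c in curves:
        p=((proj(S,toW(c,pose))-[x0,y0]+.5)*k).astype(int)
        cv2.polylines(im,[p.reshape(-1,1,2)],False,(0,255,0),1)
    cv2.imwrite(name,im)
def stdcurves():
    a=np.linspace(0,2*np.pi,80)
    base=np.array([[-.165,-.09,.012],[.165,-.09,.012],[.165,.09,.012],[-.165,.09,.012],[-.165,-.09,.012]])
    bar=np.array([[-.035,-.05,.477],[.005,-.05,.477],[.005,.05,.477],[-.035,.05,.477],[-.035,-.05,.477]])
    return [base,bar,wheelpt(.075,a,.006),np.array([wheelpt(.093,np.array(np.pi),0),wheelpt(.11,np.array(np.pi),0)])]
E
python3 - <<'E'
from h import *
t=load("top0.npz");s=load("side0.npz")
pose=(.576,-.1405,np.radians(1.2))
cv=stdcurves()
over(t,pose,300,155,380,260,5.7,"pics/ot.png",cv);over(s,pose,275,80,385,260,4.4,"pics/os.png",cv)
E
```

```text
(no output)
```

View pics/ot.png

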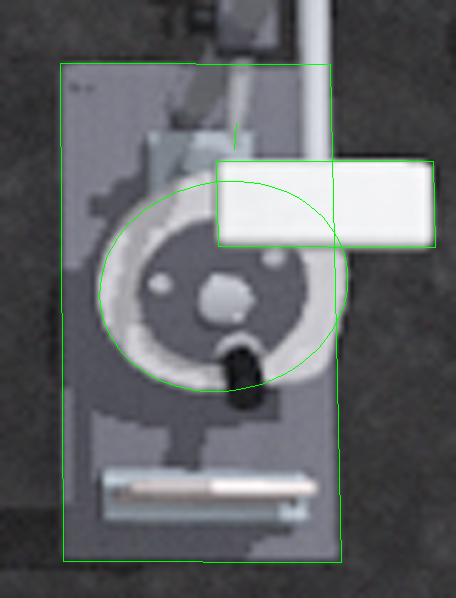

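View pics/os.png

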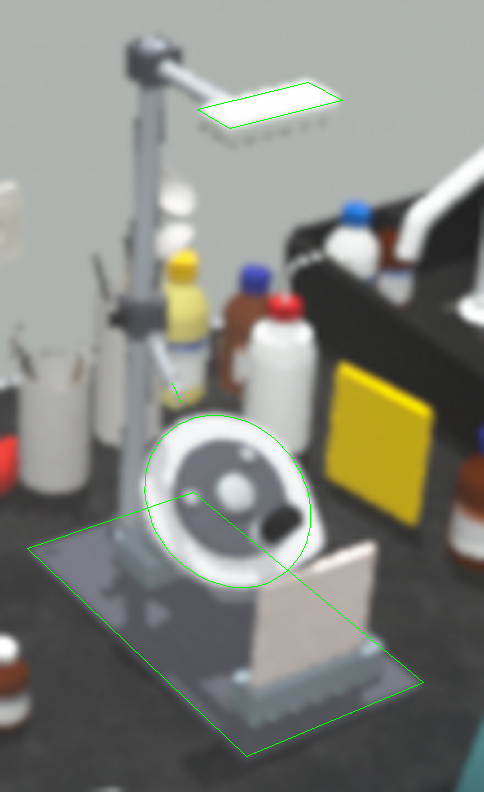

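The overlay fits well in both views. Now I'll find the phases.

```bash
cat >> h.py <<'E'
def unroll(S,pose,r0=.03,r1=.1,h=.006):
    th=np.radians(np.arange(-180,180)); rr=np.arange(r0,r1,.0005)
    X=wheelpt(rr[:,None,None]*1.0,np.broadcast_to(th,(len(rr),360)),h) if False else None
    T,Rr=np.meshgrid(th,rr)
    p=WC+h*AX+Rr[...,None]*(-np.cos(T)[...,None]*UP-np.sin(T)[...,None]*YY)
    uv=proj(S,toW(p.reshape(-1,3),pose)).astype(np.float32)
    return cv2.remap(S["img"],uv[:,0].reshape(T.shape),uv[:,1].reshape(T.shape),cv2.INTER_LINEAR)
E
python3 - <<'E'
from h import *
pose=(.576,-.1405,np.radians(1.1))
ims=[]
for n in("top0.npz","side0.npz"):
    u=unroll(load(n),pose)[::-1,:,::-1]; u=cv2.resize(u,None,fx=2.1,fy=1.8)
    for d in range(-180,181,30):
        x=int((d+180)*2.1);cv2.line(u,(x,0),(x,8),(0,255,0),1);cv2.putText(u,str(d),(x,20),0,.35,(0,255,0),1)
    for r_ in(.075,.09):
        y=int((.1-r_)/.0005*1.8);cv2.line(u,(0,y),(755,y),(0,0,255),1)
    ims.append(u)
cv2.imwrite("pics/unroll.png",np.vstack(ims))
E
```

```text
(no output)
```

View pics/unroll.png

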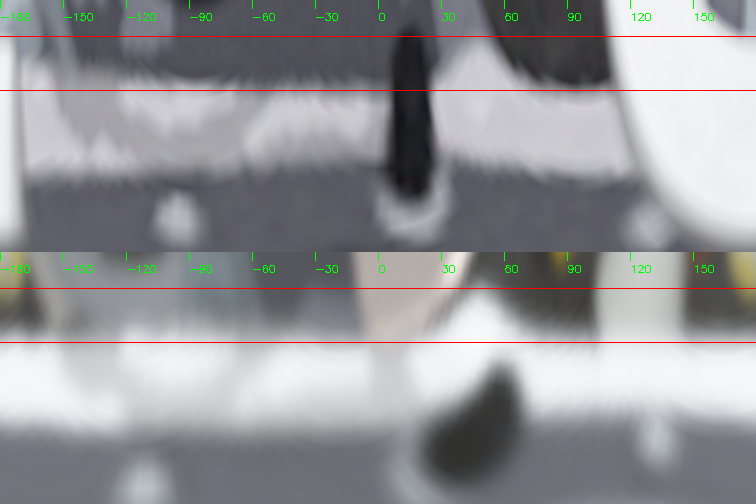

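```bash
python3 - <<'E'
from h import *
t=load("top0.npz");s=load("side0.npz")
crop(t,420,260,560,420,4.5,"pics/t_arm.png")
for S in(t,s):
    P=cloud(S);q=P[S["range_z"]>0]
    d=q-[.2715,-.5625,0];rr=np.hypot(d[:,0],d[:,1]);m=(rr<.35)&(q[:,2]>.15)
    q=q[m];rr=rr[m];d=d[m]
    for z in np.arange(.15,1.2,.05):
        k=(q[:,2]>=z)&(q[:,2]<z+.05)
        if k.sum():print("%.2f n%d rmin %.3f rmax %.3f x %.3f %.3f y %.3f %.3f"%(z,k.sum(),rr[k].min(),rr[k].max(),d[k,0].min(),d[k,0].max(),d[k,1].min(),d[k,1].max()))
E
```

```text
0.15 n1 rmin 0.047 rmax 0.047 x 0.028 0.028 y -0.038 -0.038
0.20 n47 rmin 0.043 rmax 0.064 x -0.033 0.034 y -0.046 0.060
0.25 n4 rmin 0.046 rmax 0.086 x -0.010 0.032 y -0.044 0.086
0.30 n715 rmin 0.024 rmax 0.096 x -0.068 0.067 y -0.066 0.096
0.35 n186 rmin 0.038 rmax 0.071 x -0.034 0.030 y 0.026 0.071
0.40 n131 rmin 0.046 rmax 0.052 x -0.021 0.052 y 0.001 0.052
0.45 n26 rmin 0.046 rmax 0.064 x 0.025 0.060 y -0.002 0.057
0.50 n270 rmin 0.064 rmax 0.109 x -0.009 0.073 y -0.021 0.109
0.55 n1170 rmin 0.001 rmax 0.175 x -0.083 0.071 y -0.031 0.171
0.60 n2396 rmin 0.021 rmax 0.261 x -0.105 0.045 y -0.003 0.250
0.65 n2299 rmin 0.108 rmax 0.349 x -0.161 -0.034 y 0.094 0.331
0.70 n2497 rmin 0.206 rmax 0.350 x -0.187 -0.079 y 0.178 0.331
0.75 n523 rmin 0.308 rmax 0.350 x -0.177 -0.121 y 0.273 0.326
0.20 n12 rmin 0.040 rmax 0.055 x 0.009 0.017 y -0.053 -0.039
0.25 n1 rmin 0.078 rmax 0.078 x -0.056 -0.056 y 0.055 0.055
0.30 n176 rmin 0.021 rmax 0.103 x -0.068 0.012 y -0.092 0.077
0.35 n75 rmin 0.018 rmax 0.053 x -0.047 -0.010 y -0.021 0.033
0.40 n127 rmin 0.026 rmax 0.054 x -0.049 -0.024 y -0.022 0.035
0.45 n135 rmin 0.031 rmax 0.063 x -0.062 -0.030 y -0.021 0.031
0.50 n161 rmin 0.046 rmax 0.115 x -0.092 -0.041 y -0.042 0.081
0.55 n158 rmin 0.051 rmax 0.205 x -0.130 -0.038 y -0.037 0.158
0.60 n106 rmin 0.054 rmax 0.284 x -0.171 -0.053 y 0.000 0.227
0.65 n23 rmin 0.237 rmax 0.285 x -0.175 -0.155 y 0.178 0.226
```

View pics/t_arm.png

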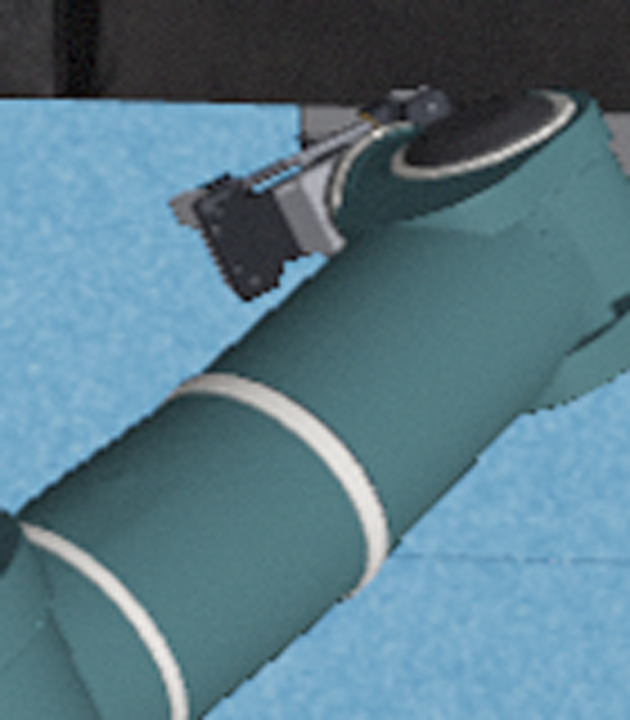

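```bash
python3 - <<'E'
from h import *
t=load("top0.npz");s=load("side0.npz")
for z in(.205,.3,.4,.5,.6,.65):
    p=proj(t,[.2715,-.5625,z])[0];print(z,((p-[420,260])*4.5).round(), proj(s,[.2715,-.5625,z])[0].round())
# far/near/lateral coords, by height
u=np.array([.2715,-.5625]);u/=np.linalg.norm(u);w=np.array([-u[1],u[0]])
for S in(t,s):
    P=cloud(S);q=P[S["range_z"]>0];d=q[:,:2]-[.2715,-.5625];f=d@u;l=d@w
    for z in np.arange(.2,.7,.025):
        k=(q[:,2]>=z)&(q[:,2]<z+.025)&(np.hypot(f,l)<.3)
        if k.sum()>3:print("z rel %.3f n%d far %.3f..%.3f lat %.3f..%.3f"%(z-.205,k.sum(),f[k].min(),f[k].max(),l[k].min(),l[k].max()))
E
```

```text
0.205 [244. 174.] [479. 184.]
0.3 [311. 186.] [486. 160.]
0.4 [393. 200.] [494. 133.]
0.5 [492. 217.] [503. 103.]
0.6 [612. 238.] [513.  71.]
0.65 [682. 250.] [518.  54.]
z rel -0.005 n25 far -0.063..0.052 lat -0.008..0.013
z rel 0.020 n22 far -0.064..0.054 lat -0.008..0.012
z rel 0.095 n174 far -0.088..0.076 lat -0.029..0.036
z rel 0.120 n541 far -0.092..0.087 lat -0.033..0.038
z rel 0.145 n60 far -0.067..-0.033 lat -0.017..0.025
z rel 0.170 n126 far -0.045..-0.011 lat -0.017..0.038
z rel 0.195 n33 far -0.050..0.020 lat 0.001..0.049
z rel 0.220 n98 far -0.049..0.019 lat 0.018..0.049
z rel 0.245 n16 far -0.026..0.028 lat 0.041..0.053
z rel 0.270 n10 far -0.038..-0.009 lat 0.052..0.056
z rel 0.295 n76 far -0.083..0.050 lat 0.050..0.067
z rel 0.320 n194 far -0.100..0.050 lat 0.038..0.068
z rel 0.345 n366 far -0.114..0.046 lat 0.011..0.068
z rel 0.370 n804 far -0.170..0.038 lat -0.053..0.061
z rel 0.395 n1377 far -0.211..-0.006 lat -0.056..0.055
z rel 0.420 n1019 far -0.258..-0.060 lat -0.049..0.045
z rel 0.445 n1111 far -0.295..-0.108 lat -0.052..0.044
z rel 0.470 n1114 far -0.297..-0.
[... 225 characters left out ...]
0.017
z rel 0.145 n19 far -0.037..0.013 lat -0.021..-0.017
z rel 0.170 n56 far -0.046..0.008 lat -0.036..-0.017
z rel 0.195 n45 far -0.049..0.010 lat -0.046..-0.017
z rel 0.220 n82 far -0.048..0.000 lat -0.046..-0.019
z rel 0.245 n74 far -0.045..0.002 lat -0.044..-0.021
z rel 0.270 n61 far -0.046..-0.009 lat -0.054..-0.024
z rel 0.295 n57 far -0.085..-0.009 lat -0.063..-0.027
z rel 0.320 n104 far -0.108..0.017 lat -0.063..-0.033
z rel 0.345 n94 far -0.152..0.005 lat -0.063..-0.038
z rel 0.370 n64 far -0.199..0.016 lat -0.058..-0.043
z rel 0.395 n62 far -0.250..-0.026 lat -0.060..-0.043
z rel 0.420 n44 far -0.279..-0.182 lat -0.064..-0.052
z rel 0.445 n23 far -0.279..-0.228 lat -0.065..-0.057
```

```bash
python3 - <<'E'
from h import *
t=load("top0.npz");s=load("side0.npz");pose=(.576,-.1405,np.radians(1.1))
print("slot",toW([-.125,0,.043],pose))
for n,S in(("top",t),("side",s)):
    P=cloud(S);q=P[S["range_z"]>0]
    for z0,z1 in((.06,.09),(.09,.12),(.12,.15)):
        m=(q[:,2]>z0)&(q[:,2]<z1)&(q[:,0]<.475)&(q[:,0]>.42)&(q[:,1]>-.21)&(q[:,1]<-.07)
        k=q[m]
        if len(k)<8:continue
        c=np.polyfit(k[:,1],k[:,0],1);print(n,z0,len(k),"x at mid %.4f yaw %.1f"%(np.polyval(c,-.139),-np.degrees(c[0])),k[:,1].min(),k[:,1].max(),k[:,2].max())
crop(s,325,200,370,250,12,"pics/pl.png")
P=cloud(t)
for n,(u,v) in dict(amber=(413,217),yellow=(402,183),timer=(271,257),jar=(275,212),scis=(405,265)).items():print(n,P[v,u].round(3))
E
```

```text
slot [ 0.45102304 -0.14289968  0.043     ]
top 0.06 30 x at mid 0.4486 yaw 0.7 -0.18928672561893997 -0.08358734692587642 0.08032698598167264
top 0.12 97 x at mid 0.4517 yaw 1.3 -0.19289788435104277 -0.08350327281591434 0.14295241054422408
side 0.06 170 x at mid 0.4491 yaw 0.3 -0.1968901132124573 -0.08275798419994186 0.08999884457924456
side 0.09 181 x at mid 0.4489 yaw 0.8 -0.19390415541023479 -0.0824712098397835 0.11998166692963269
side 0.12 132 x at mid 0.4496 yaw 1.5 -0.19459104928033374 -0.08237890951770628 0.14237881055183924
amber [ 0.538 -0.398  0.124]
yellow [ 0.665 -0.373  0.089]
timer [0.391 0.092 0.015]
jar [0.551 0.081 0.066]
scis [ 0.374 -0.403  0.005]
```

send_rows:
  plan:
    - [[15, 35, 2], 0.095, 30]
    - [[15, 35, 2], 0.095, 30]
    - [[15, 35, 2], 0.095, 30]
    - [[15, 35, 2], 0.095, 30]
    - [[15, 35, 2], 0.095, 30]
    - [[15, 35, 2], 0.095, 30]
    - [[15, 35, 0], 0.095, 30]
    - [[15, 35, 0], 0.095, 30]
    - [[15, 35, 0], 0.095, 30]
    - [[15, 35, 0], 0.095, 30]
    - [[15, 35, 0], 0.095, 30]
    - [[15, 35, 0], 0.095, 30]
  force: 25

```text
time: 1.3
tcp_pos: [0.4519, -0.1413, 0.2174]
tool_rot: [0.699, 0.715, -0.0, -0.0]
contact_force: [1.9, 0.3, 0.9]
opening: 0.028
```

```bash
python3 - <<'E'
from plant import r
from h import *
for n in("side","top"):
    s=r.snapshot(n);np.savez(f"{n}1.npz",**s)
    crop(s,270,60,450,270,2.8,f"pics/{n}1.png")
print(r.get_state()["tcp_pos"])
E
```

```text
[ 0.4531354  -0.13838543  0.21750152]
```

View pics/side1.png

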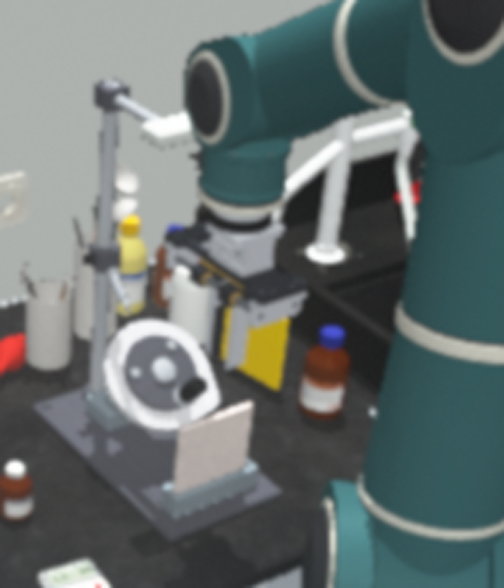

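View pics/top1.png

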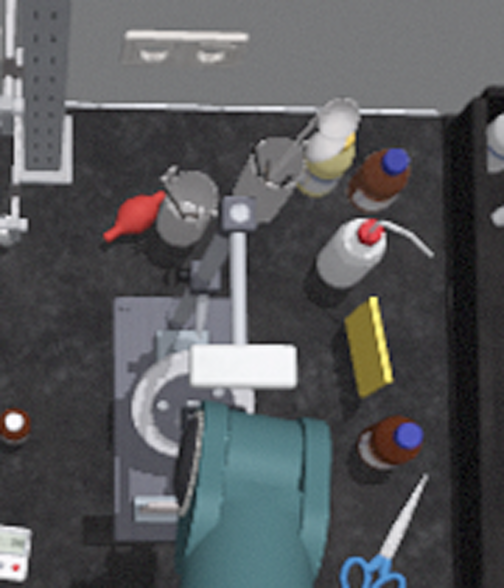

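The gripper is above the plate with its fingers straddling the edge line, and the wrist is in front of the bar. I'll measure the wrist's reach.

```bash
python3 - <<'E'
from h import *
ax=np.array([.453,-.1385])
for n in("top1.npz","side1.npz"):
    S=load(n);P=cloud(S);im=S["img"].astype(int);teal=(im[...,1]-im[...,0]>15)&(S["range_z"]>0)
    q=P[teal]
    for z in np.arange(.40,.66,.02):
        k=(q[:,2]>=z)&(q[:,2]<z+.02)&(abs(q[:,0]-ax[0])<.15)&(abs(q[:,1]-ax[1])<.15)
        if k.sum()>3:
            d=q[k,:2]-ax;print(n,"rel %.3f n%d x %.3f..%.3f y %.3f..%.3f"%(z-.2175,k.sum(),d[:,0].min(),d[:,0].max(),d[:,1].min(),d[:,1].max()))
E
```

```text
top1.npz rel 0.323 n6 x -0.060..0.046 y -0.035..0.068
top1.npz rel 0.343 n95 x -0.074..0.059 y -0.055..0.070
top1.npz rel 0.363 n517 x -0.086..0.055 y -0.054..0.072
top1.npz rel 0.383 n739 x -0.090..0.033 y -0.050..0.072
top1.npz rel 0.403 n1063 x -0.140..-0.005 y -0.042..0.080
top1.npz rel 0.423 n731 x -0.149..-0.046 y -0.024..0.081
side1.npz rel 0.223 n134 x -0.051..0.014 y -0.034..0.047
side1.npz rel 0.243 n179 x -0.049..0.012 y -0.029..0.048
side1.npz rel 0.263 n193 x -0.052..0.010 y -0.033..0.056
side1.npz rel 0.283 n125 x -0.057..0.005 y -0.032..0.061
side1.npz rel 0.303 n56 x -0.087..-0.034 y -0.026..0.067
side1.npz rel 0.323 n115 x -0.111..-0.046 y -0.018..0.066
side1.npz rel 0.343 n157 x -0.146..-0.039 y 0.021..0.069
side1.npz rel 0.363 n194 x -0.150..0.038 y 0.043..0.070
side1.npz rel 0.383 n226 x -0.150..0.018 y 0.049..0.074
side1.npz rel 0.403 n201 x -0.148..-0.022 y 0.024..0.078
side1.npz rel 0.423 n108 x -0.149..-0.067 y 0.029..0.077
```

send_rows:
  plan:
    - [[-1, -1, -20], 0, 30]
    - [[0, 0, -20], 0, 30]
    - [[0, 0, -20], 0, 30]
    - [[0, 0, -20], 0, 30]
    - [[0, 0, -16], 0, 30]
    - [[0, 0, -10], 0, 30]
    - [[0, 0, -6], 0, 30]
    - [[0, 0, 0], 0, 30]

```text
time: 2.2
tcp_pos: [0.4505, -0.1439, 0.1051]
tool_rot: [0.7, 0.714, -0.0, -0.0]
contact_force: [-0.4, -0.2, 1.0]
opening: 0.0282
```

send_rows:
  plan:
    - [[0, 0, 0], 0, 0]
    - [[0, 0, 0], 0, 0]
    - [[0, 0, 0], 0, 0]
    - [[0, 0, 0], 0, 0]
    - [[0, 0, 0], 0, 0]
  force: 30

```text
time: 2.7
tcp_pos: [0.4511, -0.1439, 0.1059]
tool_rot: [0.7, 0.714, 0.0, 0.0]
contact_force: [-0.7, 0.1, 6.0]
opening: 0.0081
```

send_rows:
  plan:
    - [[0, 0, 4], 0, 0]
    - [[0, 0, 8], 0, 0]
    - [[0, 0, 10], 0, 0]
    - [[0, 0, 15], 0, 0]
    - [[0, 0, 20], 0, 0]
    - [[0, 0, 20], 0, 0]
    - [[0, 0, 15], 0, 0]
    - [[0, 0, 5], 0, 0]
    - [[0, 0, 0], 0, 0]

```text
time: 3.6
tcp_pos: [0.4508, -0.1439, 0.2031]
tool_rot: [0.7, 0.714, 0.0, 0.001]
contact_force: [0.1, 1.0, -0.9]
opening: 0.008
```

```bash
python3 - <<'E'
from plant import r
from h import *
for n in("side","top"):
    s=r.snapshot(n);np.savez(f"{n}2.npz",**s)
    crop(s,270,60,450,270,2.8,f"pics/{n}2.png")
    x=r.get_state();print(x["tcp_pos"],x["opening"],x["contact_force"])
E
```

```text
[ 0.45052076 -0.1438406   0.20236057] 0.007708994573081659 [-1.18081601 -0.6693523  -1.577829  ]
[ 0.45034449 -0.14375575  0.20195135] 0.008173450671025576 [ 0.39001114 -0.31516955 -2.1646901 ]
```

View pics/side2.png

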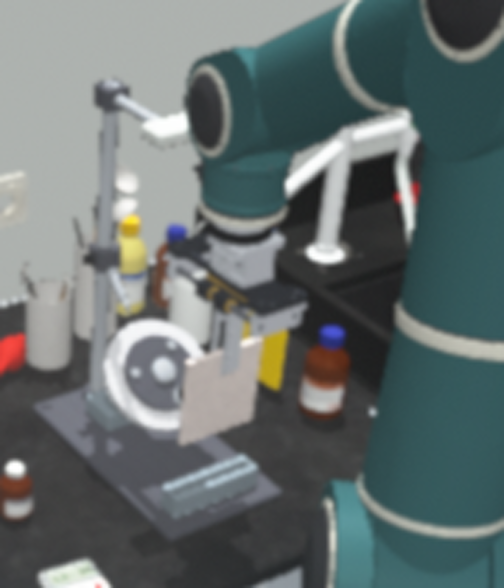

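The plate is out of the foot and held. Before moving over, I'll check the rack model overlay.

```bash
python3 - <<'E'
from h import *
t=load("top0.npz");s=load("side0.npz")
rp=(.4946,.2472,np.radians(10.3))
def rect(x0,x1,y0,y1,z):return np.array([[x0,y0,z],[x1,y0,z],[x1,y1,z],[x0,y1,z],[x0,y0,z]])
cv=[rect(-.045,.045,-.07,.07,.01)]+[rect(x-.0025,x+.0025,-.07,.07,.046) for x in(-.036,-.012,.012,.036)]
over(t,rp,205,200,285,275,9,"pics/ort.png",cv);over(s,rp,205,235,280,290,9,"pics/ors.png",cv)
E
```

```text
(no output)
```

View pics/ort.png

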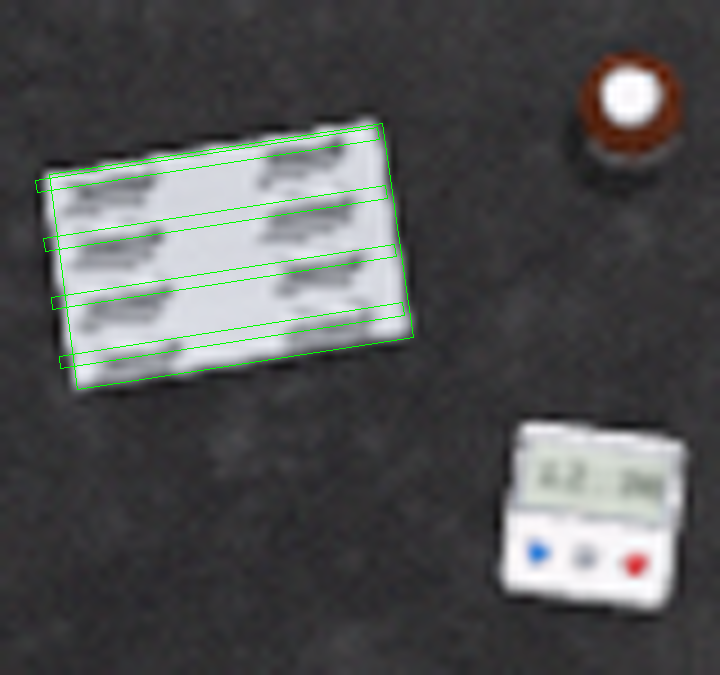

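View pics/ors.png

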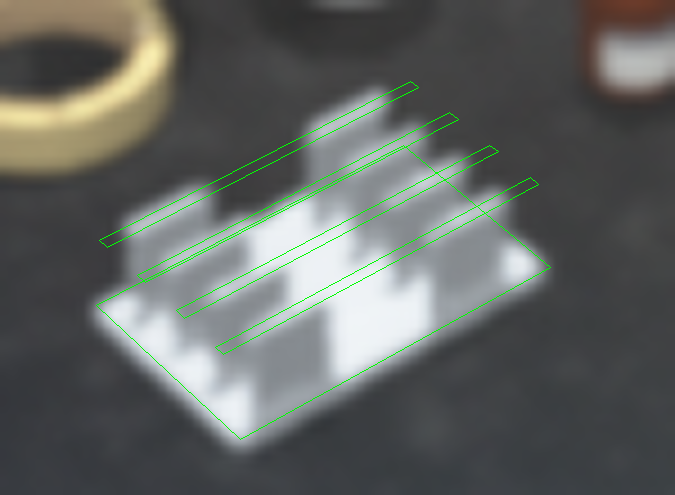

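send_rows:
  plan:
    - [[0, 12, 20], 0.0, 0]
    - [[4, 25, 5], 0.013, 0]
    - [[4, 35, 0], 0.015, 0]
    - [[4, 40, 0], 0.015, 0]
    - [[4, 40, 0], 0.015, 0]
    - [[4, 40, 0], 0.015, 0]
    - [[4, 40, 0], 0.015, 0]
    - [[5, 40, 0], 0.015, 0]
    - [[5, 40, 0], 0.015, 0]
    - [[5, 35, 0], 0.015, 0]
    - [[4, 25, 0], 0.015, 0]
    - [[2, 15, 0], 0.01, 0]

```text
time: 4.9
tcp_pos: [0.4952, 0.2451, 0.2265]
tool_rot: [0.641, 0.768, -0.0, -0.001]
contact_force: [-0.7, -0.2, -1.4]
opening: 0.0075
```

```bash
python3 - <<'E'
from plant import r
from h import *
for n in("side","top"):
    s=r.snapshot(n);np.savez(f"{n}3.npz",**s)
    crop(s,190,120,340,300,3.3,f"pics/{n}3.png")
    x=r.get_state();print(x["tcp_pos"],x["tool_rot"],x["opening"],x["contact_force"])
E
```

```text
[0.49510982 0.24642637 0.2266115 ] [ 6.40286159e-01  7.68135865e-01 -1.50968355e-04 -9.51069650e-04] 0.007884420922233229 [-2.19219489  0.70849833 -2.64204051]
[0.49517743 0.24466362 0.22663325] [ 6.40864320e-01  7.67653697e-01 -3.36839737e-04 -7.81550778e-04] 0.0075748980461727644 [ 0.64974902 -1.77246084 -2.14894511]
```

View pics/side3.png

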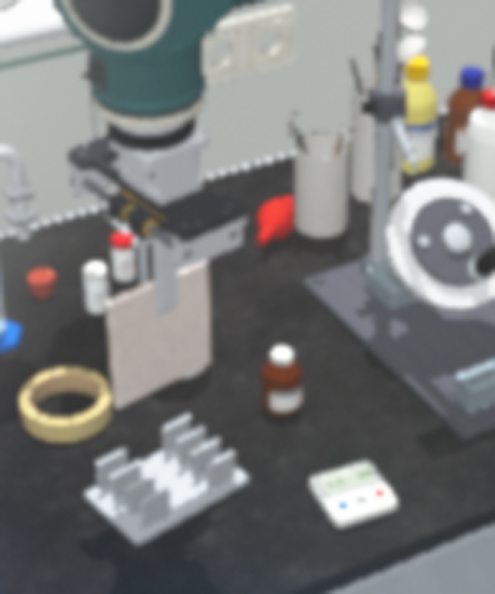

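```bash
python3 - <<'E'
from h import *
S=load("side3.npz");P=cloud(S);rp=(.495,.2485,np.radians(10.4))
q=P[(S["range_z"]>0)&(S["img"].min(-1)>120)];l=toS(q,rp)
m=(abs(l[:,0])<.03)&(abs(l[:,1])<.08)&(l[:,2]>.1)&(l[:,2]<.24);l=l[m]
for z in np.arange(.12,.24,.02):
    k=l[(l[:,2]>z)&(l[:,2]<z+.02)]
    if len(k):print(round(z,2),len(k),"x med %.4f y %.4f..%.4f"%(np.median(k[:,0]),k[:,1].min(),k[:,1].max()))
print(l[:,2].min())
# rack slots in same cloud: floor/fins
S=load("side0.npz");P=cloud(S);q=P[S["range_z"]>0];l=toS(q,rp)
m=(abs(l[:,0])<.05)&(abs(l[:,1])<.075)&(l[:,2]>.035)&(l[:,2]<.06);l=l[m]
print(np.histogram(l[:,0],bins=np.arange(-.05,.051,.005)));print(l[:,1].min(),l[:,1].max())
S=load("top0.npz");P=cloud(S);q=P[S["range_z"]>0];l=toS(q,rp)
m=(abs(l[:,0])<.05)&(abs(l[:,1])<.075)&(l[:,2]>.035)&(l[:,2]<.06);l=l[m]
print(np.histogram(l[:,0],bins=np.arange(-.05,.051,.005)))
E
```

```text
0.12 9 x med -0.0018 y -0.0423..0.0426
0.14 140 x med -0.0040 y -0.0523..0.0568
0.16 159 x med -0.0042 y -0.0540..0.0569
0.18 156 x med -0.0038 y -0.0565..0.0557
0.2 160 x med -0.0039 y -0.0535..0.0560
0.22 148 x med -0.0042 y -0.0542..0.0557
0.13497420903122412
(array([ 0,  7, 41, 12,  0,  1,  9, 46,  7,  0,  0,  9, 46,  5,  0,  0, 27,
       26,  2,  0]), array([-5.00000000e-02, -4.50000000e-02, -4.00000000e-02, -3.50000000e-02,
       -3.00000000e-02, -2.50000000e-02, -2.00000000e-02, -1.50000000e-02,
       -1.00000000e-02, -5.00000000e-03, -2.77555756e-17,  5.00000000e-03,
        1.00000000e-02,  1.50000000e-02,  2.00000000e-02,  2.50000000e-02,
        3.00000000e-02,  3.50000000e-02,  4.00000000e-02,  4.50000000e-02,
        5.00000000e-02]))
-0.05518564081659945 0.0593862260117797
(array([ 0,  0, 12, 16,  0,  0,  0, 22, 10,  0,  0,  0, 25,  5,  0,  0,  3,
       26,  3,  0]), array([-5.00000000e-02, -4.50000000e-02, -4.00000000e-02, -3.50000000e-02,
       -3.00000000e-02, -2.50000000e-02, -2.00000000e-02, -1.50000000e-02,
       -1.00000000e-02, -5.00000000e-03, -2.77555756e-17,  5.00000000e-03,
        1.00000000e-02,  1.50000000e-02,  2.00000000e-02,  2.50000000e-02,
        3.00000000e-02,  3.50000000e-02,  4.00000000e-02,  4.50000000e-02,
        5.00000000e-02]))
```

send_rows:
  plan:
    - [[1, 0, -15], 0, 0]
    - [[0, 0, -20], 0, 0]
    - [[0, 0, -20], 0, 0]
    - [[0, 0, -20], 0, 0]
    - [[0, 0, -15], 0, 0]
    - [[0, 0, -12], 0, 0]
    - [[0, 0, -10], 0, 0]
    - [[0, 0, -6], 0, 0]
    - [[0, 0, -3], 0, 0]
    - [[0, 0, 0], 0, 0]

```text
time: 6.0
tcp_pos: [0.4968, 0.2433, 0.1064]
tool_rot: [0.642, 0.767, -0.0, -0.0]
contact_force: [0.6, 0.1, -0.8]
opening: 0.0078
```

send_rows:
  plan:
    - [[0, 0, -2], 0, 0]
    - [[0, 0, -2], 0, 0]
    - [[0, 0, -2], 0, 0]
    - [[0, 0, -1], 0, 0]
    - [[0, 0, 0], 0, 0]

```text
time: 6.5
tcp_pos: [0.4967, 0.2432, 0.0993]
tool_rot: [0.642, 0.767, -0.0, -0.0]
contact_force: [-0.3, -0.1, -1.1]
opening: 0.008
```

send_rows:
  plan:
    - [[0, 0, -1], 0, 0]
    - [[0, 0, -1], 0, 0]
    - [[0, 0, 0], 0, 0]

```text
time: 6.8
tcp_pos: [0.4969, 0.2433, 0.0979]
tool_rot: [0.642, 0.767, 0.0, 0.0]
contact_force: [-1.5, -1.3, 7.0]
opening: 0.0079
```

send_rows:
  plan:
    - [[0, 0, 0], 0, 12]
    - [[0, 0, 0], 0, 16]
    - [[0, 0, 0], 0, 24]
    - [[0, 0, 0], 0, 30]
    - [[0, 0, 0], 0, 30]
    - [[0, 0, 0], 0, 30]

```text
time: 7.4
tcp_pos: [0.4967, 0.2432, 0.0974]
tool_rot: [0.642, 0.767, -0.0, 0.0]
contact_force: [0.5, -0.1, 0.8]
opening: 0.0283
```

```bash
python3 - <<'E'
from plant import r
from h import *
for n in("side",):
    s=r.snapshot(n);np.savez(f"{n}4.npz",**s)
    crop(s,190,120,340,300,3.3,f"pics/{n}4.png")
    x=r.get_state();print(x["tcp_pos"],x["opening"],x["contact_force"])
E
```

```text
[0.49673287 0.24315089 0.0974056 ] 0.02836755220729709 [0.62848614 0.60894603 0.60764234]
```

View pics/side4.png

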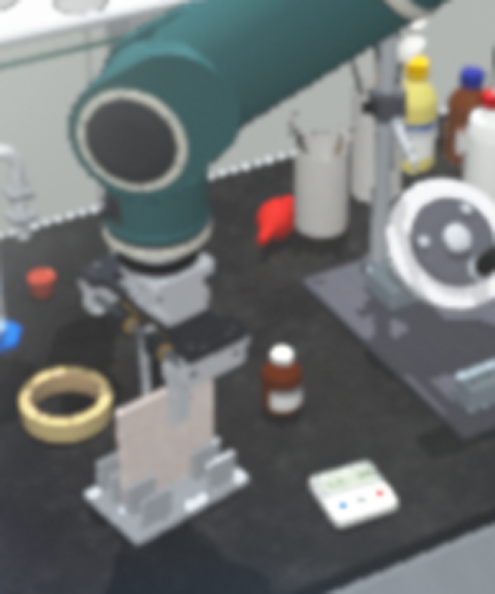

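The plate is standing in the middle slot between the fins. I'll retreat straight up.

send_rows:
  plan:
    - [[0, 0, 8], 0, 30]
    - [[0, 0, 15], 0, 30]
    - [[0, 0, 25], 0, 30]
    - [[0, 0, 30], 0, 30]
    - [[0, 0, 30], 0, 30]
    - [[0, 0, 15], 0, 30]
    - [[0, 0, 0], 0, 30]

```text
time: 8.15
tcp_pos: [0.4975, 0.2437, 0.2229]
tool_rot: [0.642, 0.767, 0.001, 0.001]
contact_force: [0.5, 0.3, -0.2]
opening: 0.0279
```

```bash
python3 - <<'E'
from plant import r
from h import *
pose=(.576,-.1405,np.radians(1.1));ims=[]
for n in("top","side"):
    s=r.snapshot(n);np.savez(f"{n}5.npz",**s)
    if n=="side":crop(s,190,120,390,300,3.3,f"pics/{n}5.png")
    u=unroll(s,pose)[::-1,:,::-1]; u=cv2.resize(u,None,fx=2.1,fy=1.8)
    for d in range(-180,181,30):
        x=int((d+180)*2.1);cv2.line(u,(x,0),(x,8),(0,255,0),1);cv2.putText(u,str(d),(x,20),0,.35,(0,255,0),1)
    for r_ in(.075,.09):
        y=int((.1-r_)/.0005*1.8);cv2.line(u,(0,y),(755,y),(0,0,255),1)
    ims.append(u)
cv2.imwrite("pics/unroll5.png",np.vstack(ims))
E
```

```text
(no output)
```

View pics/side5.png

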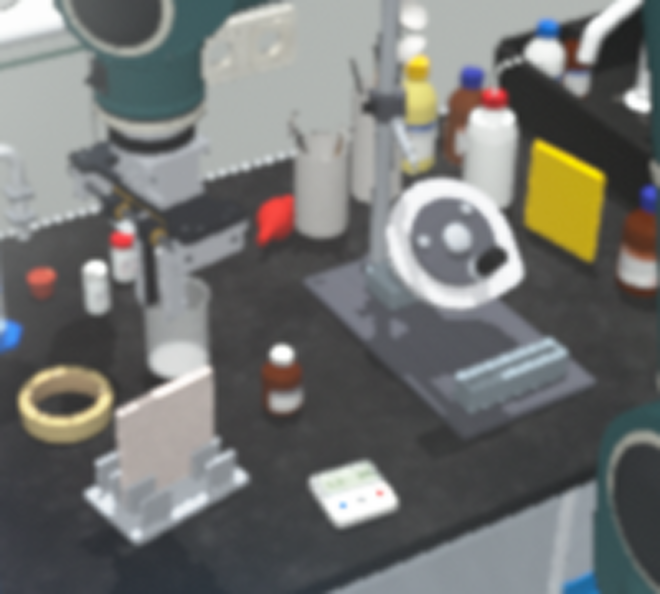

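View pics/unroll5.png

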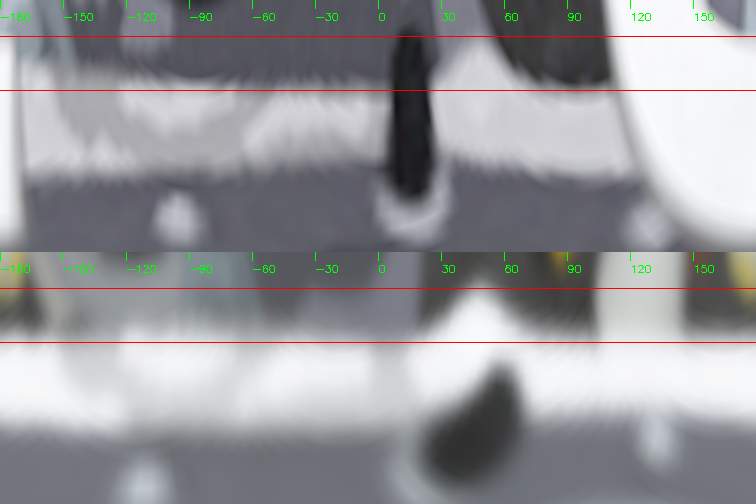

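The nose stands out clearly at about 49°, and the plate is upright in the rack. Now I'll fit the handle angle and work out contact waypoints.

```bash
cat >> h.py <<'E'
def cylmask(S,pose,th,h0=.020,h1=.066,rad=.0125):
    a=np.linspace(0,2*np.pi,40);e1=-np.cos(th)*UP-np.sin(th)*YY
    pts=np.vstack([WC+h*AX+.042*e1+rad*(np.cos(a)[:,None]*UP+np.sin(a)[:,None]*YY) for h in(h0,h1)])
    hull=cv2.convexHull(proj(S,toW(pts,pose)).astype(np.float32))
    m=np.zeros((420*4,560*4),np.uint8);cv2.fillConvexPoly(m,((hull+.5)*4).astype(np.int32),255)
    return cv2.resize(m,(560,420),interpolation=cv2.INTER_AREA)/255.
def handle_th(S,pose,lo=0,hi=360,dark=60):
    lab=S["img"].max(-1).astype(float); d=np.clip((90-lab)/60,0,1)
    best=[]
    for th in np.arange(lo,hi,1.0):
        m=cylmask(S,pose,np.radians(th)); ring=cv2.dilate(m,np.ones((5,5)))-m
        best.append(((d*m).sum()/m.sum()-(d*ring).sum()/ring.sum(),th))
    best.sort(reverse=True);return best[:4]
E
python3 - <<'E'
from h import *
pose=(.576,-.1405,np.radians(1.1))
for n in("top5.npz","side5.npz"):print(n,handle_th(load(n),pose,-10,60))
E
```

```text
top5.npz [(np.float64(0.5854073631323442), np.float64(14.0)), (np.float64(0.5837087706508434), np.float64(15.0)), (np.float64(0.5819565561258199), np.float64(16.0)), (np.float64(0.5801237786862687), np.float64(13.0))]
side5.npz [(np.float64(0.24800962631806156), np.float64(5.0)), (np.float64(0.24720939177863888), np.float64(10.0)), (np.float64(0.24703567084170197), np.float64(18.0)), (np.float64(0.24678376247369183), np.float64(20.0))]
```

```bash
cat > wp.py <<'E'
from h import *
pose=(.576,-.1405,np.radians(1.1))
def tool(th,D,phi):  # th deg, phi deg in stand frame; returns stand-frame axis xy, rim z
    t=np.radians(th);n=np.array([np.cos(np.radians(phi)),np.sin(np.radians(phi)),0])
    e=WC+.066*AX+.042*(-np.cos(t)*UP-np.sin(t)*YY)
    p=-n+(n@AX)*AX;p=p/np.linalg.norm(p)*.0125
    c=e+p
    return c,c-D*n
if __name__=="__main__":
    for D,ths,ph in((.0595,range(15,116,10),lambda t:np.interp(t,[15,60,110],[-25,-15,10])),(.0885,range(100,156,8),lambda t:np.interp(t,[100,150],[10,30]))):
        for t in ths:
            p=ph(t);c,a=tool(t,D,p);w=toW(a,pose);print(t,"phi%.0f"%p,"rim",(c*1000).round(),"axis",(a[:2]*1000).round(),"world",(w[:2]*1000).round(1))
E
python3 wp.py
```

```text
15 phi-25 rim [-82.  -4. 143.] axis [-136.   21.] world [ 440.  -122.3]
25 phi-23 rim [-80. -12. 144.] axis [-135.   11.] world [ 441.  -131.8]
35 phi-21 rim [-77. -19. 146.] axis [-133.    2.] world [ 442.9 -140.8]
45 phi-18 rim [-74. -25. 149.] axis [-130.   -6.] world [ 445.7 -149. ]
55 phi-16 rim [-70. -30. 153.] axis [-127.  -13.] world [ 449.3 -156.4]
65 phi-12 rim [-65. -35. 156.] axis [-123.  -22.] world [ 453.1 -164.6]
75 phi-8 rim [-60. -38. 161.] axis [-119.  -31.] world [ 457.4 -173.5]
85 phi-2 rim [-55. -41. 165.] axis [-114.  -39.] world [ 462.5 -181.2]
95 phi2 rim [-49. -43. 170.] axis [-109.  -45.] world [ 468.3 -187.7]
105 phi8 rim [-44. -43. 175.] axis [-103.  -50.] world [ 474.5 -192.9]
115 phi10 rim [-38. -41. 179.] axis [-97. -51.] world [ 480.2 -193.5]
100 phi10 rim [-46. -44. 172.] axis [-133.  -60.] world [ 443.8 -202.6]
108 phi13 rim [-42. -44. 176.] axis [-128.  -64.] world [ 449.4 -206.8]
116 phi16 rim [-37. -42. 180.] axis [-122.  -67.] world [ 455.1 -210.1]
124 phi20 rim [-33. -40. 183.] axis [-117.  -70.] world [ 460.9 -212.5]
132 phi23 rim [-29. -37. 187.] axis [-111.  -72.] world [ 466.5 -214.1]
140 phi26 rim [-26. -34. 189.] axis [-105.  -73.] world [ 472. -215.]
148 phi29 rim [-23. -30. 192.] axis [-100.  -73.] world [ 477.3 -215.2]
```

send_rows:
  plan:
    - [[-4, -15, 0], -0.02, 30]
    - [[-6, -30, 0], -0.05, 60]
    - [[-7, -33, 0], -0.055, 100]
    - [[-7, -33, 0], -0.055, 100]
    - [[-7, -33, 0], -0.055, 100]
    - [[-7, -33, 0], -0.055, 100]
    - [[-7, -33, 0], -0.055, 100]
    - [[-7, -33, 0], -0.055, 100]
    - [[-7, -33, 0], -0.055, 100]
    - [[-7, -33, 0], -0.055, 100]
    - [[-6, -30, 0], -0.05, 100]
    - [[-4, -19, 0], -0.04, 100]

```text
time: 9.45
tcp_pos: [0.4191, -0.1171, 0.2196]
tool_rot: [0.841, 0.541, -0.001, -0.001]
contact_force: [0.2, 1.3, 0.6]
opening: 0.0942
```

send_rows:
  plan:
    - [[0, 0, -20], 0, 100]
    - [[0, 0, -20], 0, 100]
    - [[0, 0, -20], 0, 100]
    - [[0, 0, -18], 0, 100]
    - [[0, 0, -15], 0, 100]
    - [[0, 0, -8], 0, 100]
    - [[0, 0, 0], 0, 100]

```text
time: 10.15
tcp_pos: [0.4199, -0.1145, 0.1185]
tool_rot: [0.84, 0.543, -0.001, -0.001]
contact_force: [0.1, 0.1, 0.6]
opening: 0.094
```

```bash
python3 - <<'E'
from plant import r
from h import *
for n in("side","top"):
    s=r.snapshot(n);np.savez(f"{n}6.npz",**s)
    crop(s,270,60,420,270,2.8,f"pics/{n}6.png")
x=r.get_state();q=x["tool_rot"];print(x["time"],x["tcp_pos"],np.degrees(2*np.arctan2(q[1],q[0]))-90,x["opening"],x["contact_force"])
E
```

```text
10.25 [ 0.42081119 -0.11476083  0.1197217 ] -24.236897866145213 0.09380636378672834 [-0.76032461  0.55077127 -0.0575196 ]
```

View pics/side6.png

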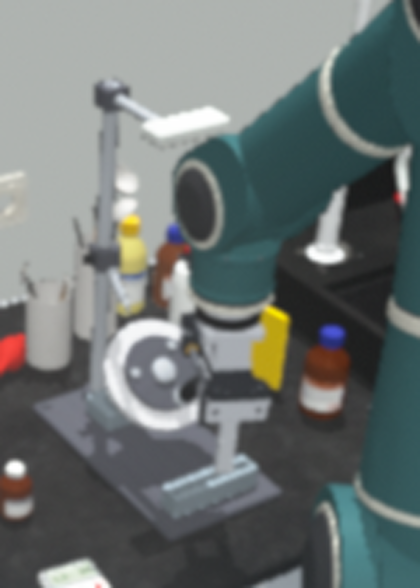

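View pics/top6.png

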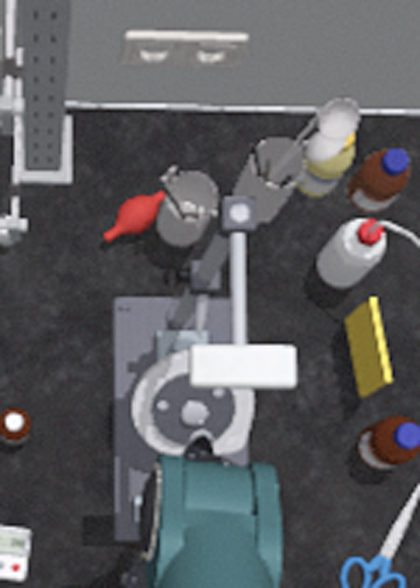

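The far finger is just in front of the handle and clear of the bar. I'll approach slowly.

send_rows:
  plan:
    - [[3, -1.2, 0], 0, 100]
    - [[3, -1.2, 0], 0, 100]
    - [[3, -1.2, 0], 0, 100]
    - [[3, -1.2, 0], 0, 100]
    - [[3, -1.2, 0], 0, 100]
    - [[2, -0.8, 0], 0, 100]
    - [[1, -0.4, 0], 0, 100]

```text
time: 10.95
tcp_pos: [0.4389, -0.1221, 0.1194]
tool_rot: [0.84, 0.543, -0.0, -0.0]
contact_force: [-0.0, 0.2, 0.2]
opening: 0.0939
```

send_rows:
  plan:
    - [[2, -0.8, 0], 0, 100]
    - [[1, -4.5, 0], 0.017, 100]
    - [[1, -4.5, 0], 0.017, 100]
    - [[1, -4.5, 1], 0.02, 100]
    - [[1, -4.5, 1], 0.02, 100]
    - [[1.4, -4.1, 1], 0.02, 100]
    - [[1.4, -4.1, 1], 0.02, 100]
    - [[0, 0, 0], 0, 100]

```text
time: 11.75
tcp_pos: [0.4466, -0.1499, 0.1233]
tool_rot: [0.807, 0.59, -0.001, -0.001]
contact_force: [-5.6, 0.2, 4.8]
opening: 0.0938
```

```bash
cat > look.py <<'E'
import sys
from plant import r
from h import *
pose=(.576,-.1405,np.radians(1.1));k=sys.argv[1];ims=[]
for n in("side","top"):
    s=r.snapshot(n);np.savez(f"{n}{k}.npz",**s)
    im=s["img"][110:260,270:400,::-1];ims.append(cv2.resize(im,None,fx=3.07,fy=3.9,interpolation=cv2.INTER_CUBIC) if 0 else cv2.resize(im,None,fx=3,fy=3,interpolation=cv2.INTER_CUBIC))
cv2.imwrite(f"pics/l{k}.png",np.hstack(ims))
x=r.get_state();q=x["tool_rot"];print(x["time"],x["tcp_pos"].round(4),np.degrees(2*np.arctan2(q[1],q[0]))-90,x["contact_force"].round(1))
E
python3 look.py 7
```

```text
11.85 [ 0.4467 -0.1496  0.1233] -17.69336868751789 [-6.4  0.9  4.2]
```

View pics/l7.png

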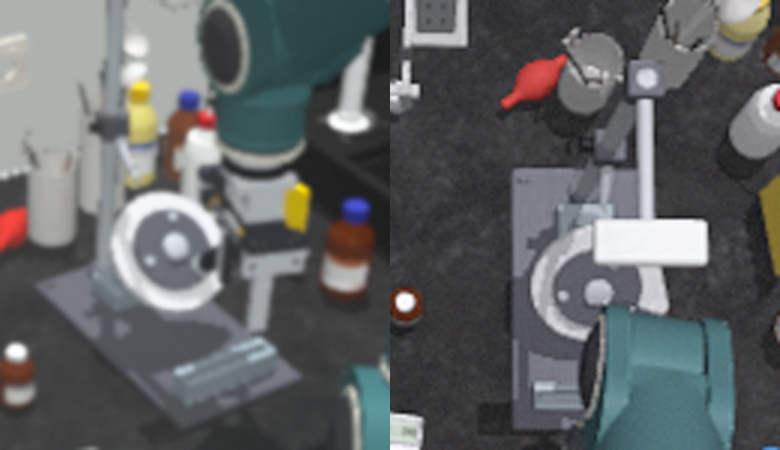

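The wheel turns with the finger; the nose is now at about (665,305) in the right half. I'll quantify it.

```bash
cat > un.py <<'E'
import sys
from h import *
pose=(.576,-.1405,np.radians(1.1));ims=[];k=sys.argv[1]
for n in("top","side"):
    u=unroll(load(f"{n}{k}.npz"),pose)[::-1,:,::-1]; u=cv2.resize(u,None,fx=2.1,fy=1.8)
    for d in range(-180,181,10):
        x=int((d+180)*2.1);cv2.line(u,(x,0),(x,8 if d%30==0 else 4),(0,255,0),1)
        if d%30==0:cv2.putText(u,str(d),(x,20),0,.35,(0,255,0),1)
    for r_ in(.075,.09):
        y=int((.1-r_)/.0005*1.8);cv2.line(u,(0,y),(755,y),(0,0,255),1)
    ims.append(u)
cv2.imwrite(f"pics/un{k}.png",np.vstack(ims))
E
python3 un.py 7
```

```text
(no output)
```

View pics/un7.png

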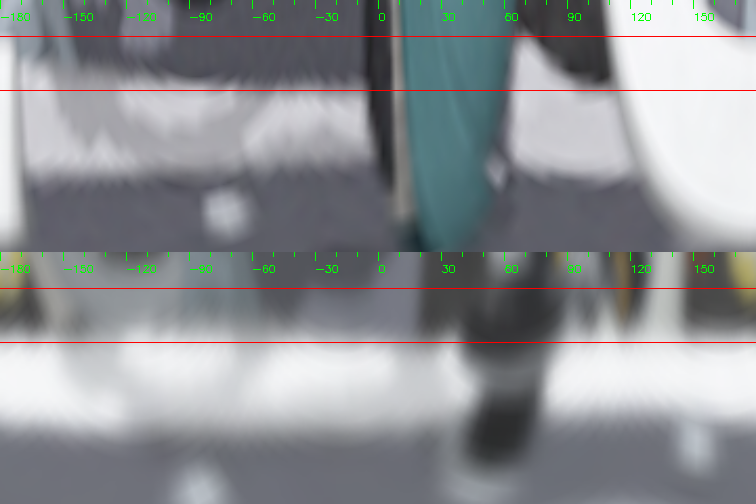

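send_rows:
  plan:
    - [[2.3, -3.3, 1], 0.02, 100]
    - [[2.3, -3.3, 1], 0.02, 100]
    - [[2, -4, 1], 0.03, 100]
    - [[2, -4, 1], 0.03, 100]
    - [[2.2, -4.5, 1], 0.04, 100]
    - [[2.2, -4.5, 1], 0.04, 100]
    - [[2.6, -4, 1], 0.045, 100]
    - [[2.6, -4, 1], 0.045, 100]
    - [[0, 0, 0], 0, 100]

```text
time: 12.75
tcp_pos: [0.4649, -0.1818, 0.1313]
tool_rot: [0.72, 0.694, -0.001, -0.001]
contact_force: [-6.2, -0.1, 2.7]
opening: 0.0939
```

```bash
python3 look.py 8; python3 un.py 8
```

```text
12.85 [ 0.465  -0.1814  0.1313] -2.227124777169905 [-6.2 -0.6  3.9]
```

View pics/l8.png

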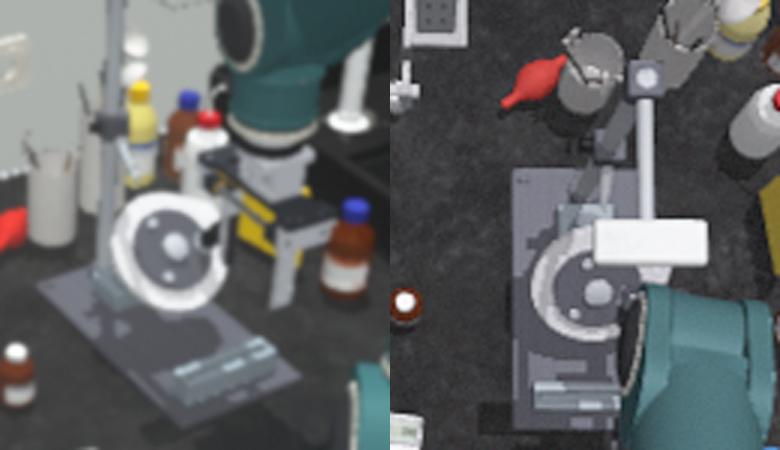

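View pics/un8.png

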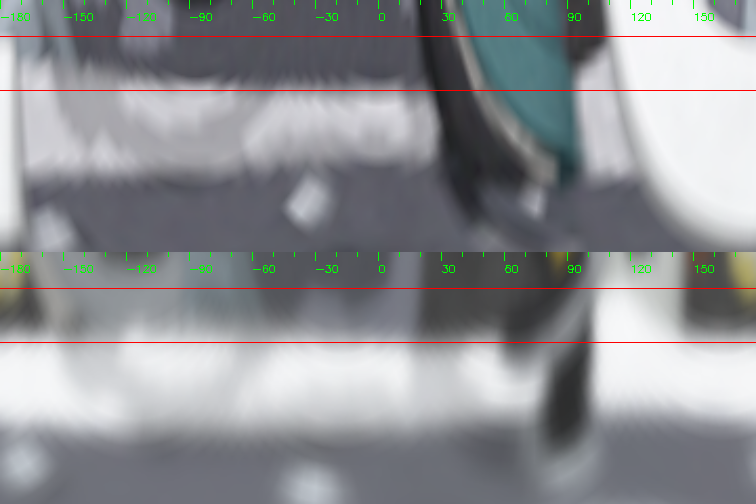

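send_rows:
  plan:
    - [[2, -2.5, 1], 0.03, 100]
    - [[2, -2.5, 1], 0.03, 100]
    - [[2, -2, 0], 0.03, 100]
    - [[0, 0, 0], 0, 100]
    - [[-5, 0, 0], 0, 100]
    - [[-15, 0, 0], 0, 100]
    - [[-25, 0, 0], 0, 100]
    - [[-20, -5, 0], 0, 100]
    - [[0, 0, 0], 0, 50]
    - [[0, 0, 0], 0, 0]

```text
time: 13.85
tcp_pos: [0.4069, -0.193, 0.1337]
tool_rot: [0.689, 0.725, 0.0, 0.0]
contact_force: [0.5, 0.2, -0.6]
opening: 0.0811
```

```bash
python3 look.py 9; python3 un.py 9
```

```text
13.95 [ 0.4074 -0.1926  0.1336] 2.945360482411175 [ 0.1  0.6 -0.5]
```

View pics/l9.png

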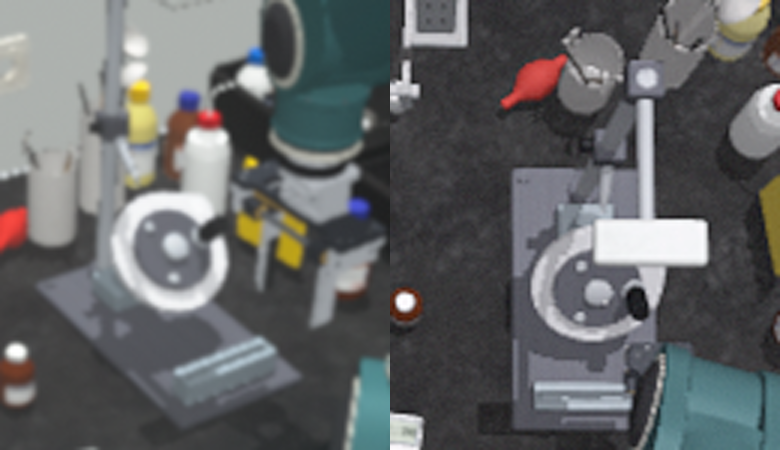

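View pics/un9.png

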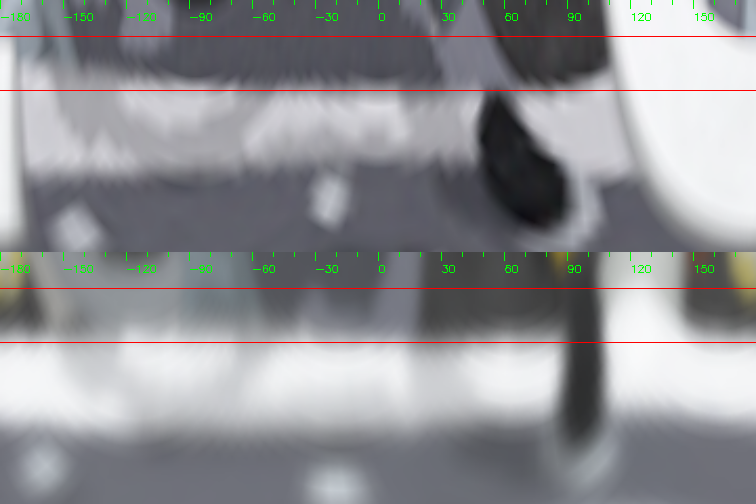

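```bash
python3 - <<'E'
from wp import *
for n in("top9.npz","side9.npz"):print(n,handle_th(load(n),pose,60,120))
for t in range(86,155,5):
    p=np.interp(t,[86,150],[5,30]);c,a=tool(t,.0885,p);w=toW(a,pose);print(t,"phiW%.1f"%(p+1.1),"rim",(c*1000).round(),"world",(w[:2]*1000).round(1))
E
```

```text
top9.npz [(np.float64(0.5650843414897591), np.float64(85.0)), (np.float64(0.5618426451089524), np.float64(87.0)), (np.float64(0.5615171806066226), np.float64(86.0)), (np.float64(0.5594193454478387), np.float64(84.0))]
side9.npz [(np.float64(0.2630950131460443), np.float64(90.0)), (np.float64(0.2624100202303067), np.float64(89.0)), (np.float64(0.2620809860158869), np.float64(86.0)), (np.float64(0.2613681123465214), np.float64(87.0))]
86 phiW6.1 rim [-54. -43. 166.] world [ 434.6 -194.3]
91 phiW8.1 rim [-51. -44. 168.] world [ 437.9 -197.8]
96 phiW10.0 rim [-48. -44. 171.] world [ 441.3 -201.1]
101 phiW12.0 rim [-46. -44. 173.] world [ 444.7 -204. ]
106 phiW13.9 rim [-43. -44. 175.] world [ 448.2 -206.5]
111 phiW15.9 rim [-40. -43. 178.] world [ 451.7 -208.7]
116 phiW17.8 rim [-37. -42. 180.] world [ 455.3 -210.6]
121 phiW19.8 rim [-35. -41. 182.] world [ 458.9 -212.1]
126 phiW21.7 rim [-32. -39. 184.] world [ 462.4 -213.4]
131 phiW23.7 rim [-30. -38. 186.] world [ 465.9 -214.3]
136 phiW25.6 rim [-28. -36. 188.] world [ 469.4 -214.9]
141 phiW27.6 rim [-25. -33. 190.] world [ 472.7 -215.2]
146 phiW29.5 rim [-24. -31. 191.] world [ 476.  -215.3]
151 phiW31.1 rim [-22. -28. 193.] world [ 478.8 -214.5]
```

send_rows:
  plan:
    - [[0, 0, -15], 0.05, 0]
    - [[0, 0, -15], 0.05, 0]
    - [[0, 0, -15], 0, 0]
    - [[0, 0, -15], 0, 0]
    - [[0, 0, -10], 0, 0]
    - [[0, 0, -5], 0, 0]
    - [[0, 0, 0], 0, 0]

```text
time: 14.65
tcp_pos: [0.4068, -0.1924, 0.0581]
tool_rot: [0.652, 0.759, -0.0, -0.0]
contact_force: [1.1, -1.5, 0.1]
opening: 0.0174
```

send_rows:
  plan:
    - [[4, -0.5, 0], 0, 0]
    - [[4, -0.5, 0], 0, 0]
    - [[4, -0.5, 0], 0, 0]
    - [[4, -0.5, 0], 0, 0]
    - [[3, -0.5, 0], 0, 0]
    - [[3, -0.5, 0], 0, 0]
    - [[2, -0.5, 0], 0, 0]
    - [[2, 0, 0], 0, 0]
    - [[0, 0, 0], 0, 0]

```text
time: 15.55
tcp_pos: [0.4329, -0.1961, 0.0584]
tool_rot: [0.652, 0.758, 0.0, 0.0]
contact_force: [0.4, 0.2, 0.4]
opening: 0.0003
```

```bash
python3 look.py 10
```

```text
15.65 [ 0.4327 -0.1961  0.0584] 8.652542327463692 [-0.4  0.4  0.6]
```

View pics/l10.png

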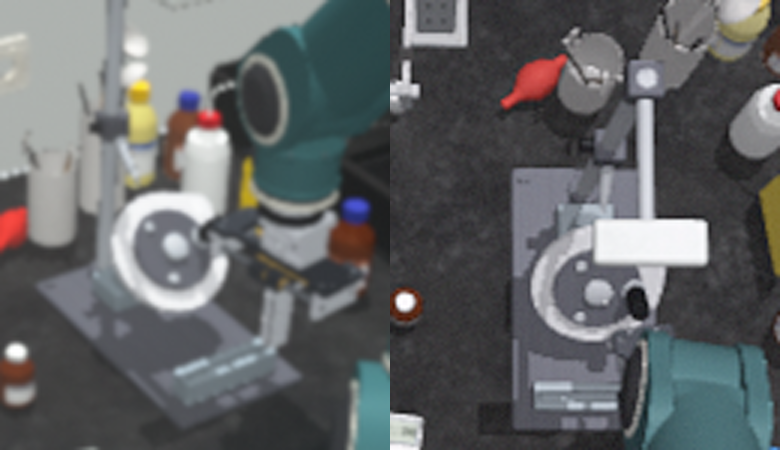

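send_rows:
  plan:
    - [[2.5, -1.5, 0], 0.01, 0]
    - [[2.8, -2.6, 0], 0.02, 0]
    - [[2.8, -2.6, 0], 0.02, 0]
    - [[2.8, -2.2, 0], 0.02, 0]
    - [[2.8, -2, 0], 0.02, 0]
    - [[2.8, -1.6, 0], 0.02, 0]
    - [[2.8, -1.4, 0], 0.02, 0]
    - [[0, 0, 0], 0, 0]

```text
time: 16.45
tcp_pos: [0.4524, -0.2102, 0.0584]
tool_rot: [0.601, 0.799, 0.0, 0.0]
contact_force: [0.4, -0.5, 0.2]
opening: 0.0006
```

```bash
python3 look.py 11; python3 un.py 11
```

```text
16.55 [ 0.452  -0.21    0.0584] 16.091396307561254 [ 0.4 -0.1  0.5]
```

View pics/l11.png

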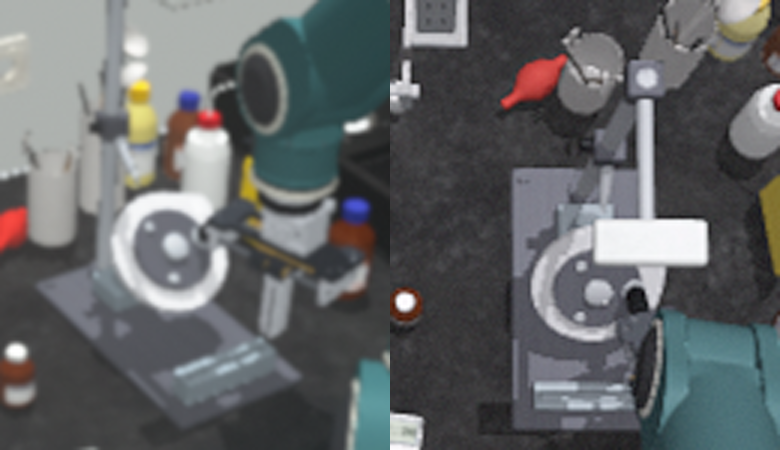

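View pics/un11.png

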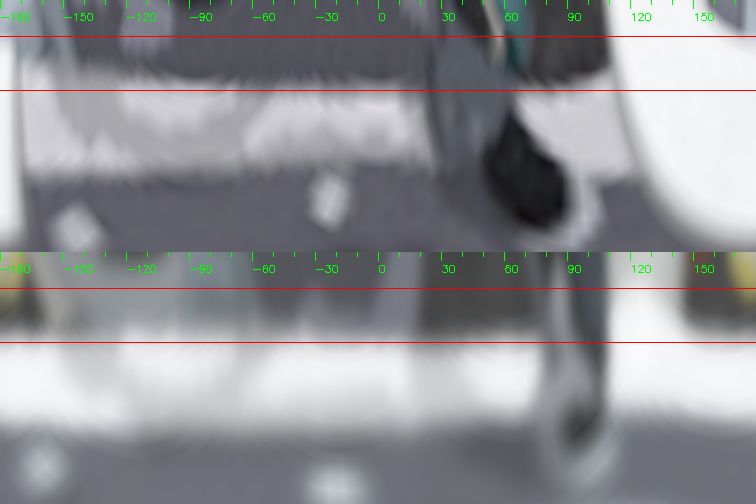

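No contact yet, so the wheel hasn't moved. I'll measure the gripper body's real profile from the depth images.

```bash
python3 - <<'E'
from h import *
def prof(files,tcp,yaw):
    c,s=np.cos(yaw),np.sin(yaw)
    for n in files:
        S=load(n);P=cloud(S);q=P[S["range_z"]>0]-tcp
        f=q[:,0]*c+q[:,1]*s;l=-q[:,0]*s+q[:,1]*c
        for z in np.arange(.06,.19,.01):
            k=(q[:,2]>=z)&(q[:,2]<z+.01)&(abs(f)<.12)&(abs(l)<.055)
            if k.sum()>2:print(n,"rel %.2f n%d f %.3f..%.3f l %.3f..%.3f"%(z,k.sum(),f[k].min(),f[k].max(),l[k].min(),l[k].max()))
prof(["side9.npz","top9.npz"],np.array([.4074,-.1926,.1336]),np.radians(2.95))
prof(["side5.npz"],np.array([.4975,.2437,.2229]),np.radians(10.4))
E
```

```text
side9.npz rel 0.06 n34 f -0.056..0.054 l -0.006..0.013
side9.npz rel 0.07 n20 f -0.055..0.050 l -0.007..0.013
side9.npz rel 0.08 n12 f -0.050..0.052 l -0.009..0.014
side9.npz rel 0.09 n21 f -0.081..0.075 l -0.033..0.033
side9.npz rel 0.10 n98 f -0.084..0.083 l -0.027..0.038
side9.npz rel 0.11 n143 f -0.084..0.077 l -0.029..0.038
side9.npz rel 0.12 n99 f -0.091..0.086 l -0.029..0.040
side9.npz rel 0.13 n307 f -0.093..0.091 l -0.031..0.040
side9.npz rel 0.14 n137 f -0.091..0.084 l -0.029..0.037
side9.npz rel 0.15 n71 f -0.048..0.023 l -0.018..0.029
side9.npz rel 0.16 n50 f -0.046..0.014 l -0.015..0.029
side9.npz rel 0.17 n49 f -0.043..0.015 l -0.029..0.038
side9.npz rel 0.18 n95 f -0.045..0.019 l -0.029..0.040
top9.npz rel 0.11 n18 f -0.084..0.078 l 0.026..0.037
top9.npz rel 0.12 n15 f 0.042..0.083 l 0.027..0.037
top9.npz rel 0.13 n66 f 0.050..0.088 l -0.031..0.037
top9.npz rel 0.14 n39 f 0.056..0.087 l -0.029..0.036
side5.npz rel 0.06 n22 f -0.030..0.027 l 0.002..0.013
side5.npz rel 0.07 n13 f -0.030..0.023 l 0.005..0.012
side5.npz rel 0.08 n6 f -0.027..0.021 l 0.009..0.013
side5.npz rel 0.09 n47 f -0.083..0.078 l -0.031..0.035
side5.npz rel 0.10 n142 f -0.084..0.077 l -0.030..0.038
side5.npz rel 0.11 n185 f -0.087..0.086 l -0.032..0.037
side5.npz rel 0.12 n113 f -0.091..0.086 l -0.032..0.037
side5.npz rel 0.13 n408 f -0.092..0.091 l -0.032..0.037
side5.npz rel 0.14 n82 f -0.084..0.082 l -0.024..0.029
side5.npz rel 0.15 n76 f -0.045..0.014 l -0.017..0.027
side5.npz rel 0.16 n49 f -0.043..0.013 l -0.015..0.026
side5.npz rel 0.17 n65 f -0.045..0.015 l -0.028..0.036
side5.npz rel 0.18 n122 f -0.046..0.004 l -0.032..0.040
```

send_rows:
  plan:
    - [[1.5, 0.3, 0], 0, 0]
    - [[1.5, 0.3, 0], 0, 0]
    - [[1.5, 0.3, 0], 0, 0]
    - [[0, 0, 0], 0, 0]

```text
time: 16.95
tcp_pos: [0.456, -0.2092, 0.0583]
tool_rot: [0.601, 0.799, -0.0, -0.0]
contact_force: [-5.4, -1.0, 2.5]
opening: 0.0005
```

```bash
python3 - <<'E'
from wp import *
c,a=tool(86.5,.0,15.0);w=toW(c,pose);d=w[:2]-[.4552,-.2094];ph=np.radians(16.1)
D=d@[np.cos(ph),np.sin(ph)];print("D",D,"lat",d@[-np.sin(ph),np.cos(ph)])
for t in range(86,155,5):
    p=np.interp(t,[86,145],[15,32]);c,a=tool(t,D,p);w=toW(a,pose);print(t,"phiW%.1f"%(p+1.1),"rim",(c*1000).round(),"axis",(a*1000).round()[:2],"world",(w[:2]*1000).round(1),"zt",(c[2]*1000-108).round())
E
```

```text
D 0.0716337796766643 lat 0.0020485174153707453
86 phiW16.1 rim [-54. -46. 166.] axis [-123.  -65.] world [ 454.4 -207.4] zt 58.0
91 phiW17.5 rim [-51. -46. 169.] axis [-120.  -67.] world [ 457.8 -209.5] zt 61.0
96 phiW19.0 rim [-48. -47. 171.] axis [-116.  -69.] world [ 461.3 -211.3] zt 63.0
101 phiW20.4 rim [-45. -46. 173.] axis [-113.  -70.] world [ 464.8 -212.8] zt 65.0
106 phiW21.9 rim [-42. -46. 176.] axis [-109.  -71.] world [ 468.3 -213.9] zt 68.0
111 phiW23.3 rim [-39. -45. 178.] axis [-106.  -72.] world [ 471.7 -214.7] zt 70.0
116 phiW24.7 rim [-37. -44. 180.] axis [-102.  -73.] world [ 475.1 -215.1] zt 72.0
121 phiW26.2 rim [-34. -43. 183.] axis [-99. -73.] world [ 478.5 -215.3] zt 75.0
126 phiW27.6 rim [-32. -41. 185.] axis [-96. -73.] world [ 481.8 -215.1] zt 77.0
131 phiW29.1 rim [-29. -39. 187.] axis [-92. -72.] world [ 484.9 -214.7] zt 79.0
136 phiW30.5 rim [-27. -37. 189.] axis [-89. -72.] world [ 488. -214.] zt 81.0
141 phiW31.9 rim [-25. -34. 190.] axis [-86. -71.] world [ 490.9 -213. ] zt 82.0
146 phiW33.1 rim [-23. -31. 192.] axis [-84. -69.] world [ 493.4 -211.4] zt 84.0
151 phiW33.1 rim [-22. -28. 193.] axis [-82. -66.] world [ 494.8 -208.3] zt 85.0
```

send_rows:
  plan:
    - [[2.1, -1.2, 1.5], 0.016, 0]
    - [[2.1, -1.1, 1.5], 0.016, 0]
    - [[2.1, -0.9, 1.5], 0.016, 0]
    - [[2.1, -0.8, 1.5], 0.016, 0]
    - [[2.1, -0.6, 1.5], 0.016, 0]
    - [[2.1, -0.4, 1.5], 0.016, 0]
    - [[2.1, -0.3, 1.2], 0.016, 0]
    - [[2.1, -0.2, 1], 0.016, 0]
    - [[0, 0, 0], 0, 0]

```text
time: 17.85
tcp_pos: [0.4737, -0.2147, 0.0699]
tool_rot: [0.548, 0.836, 0.0, 0.0]
contact_force: [-5.1, -0.6, 2.7]
opening: 0.0002
```

```bash
python3 look.py 12; python3 un.py 12
```

```text
17.95 [ 0.4737 -0.2146  0.0698] 23.470125155999526 [-4.3 -1.5  2.7]
```

View pics/l12.png

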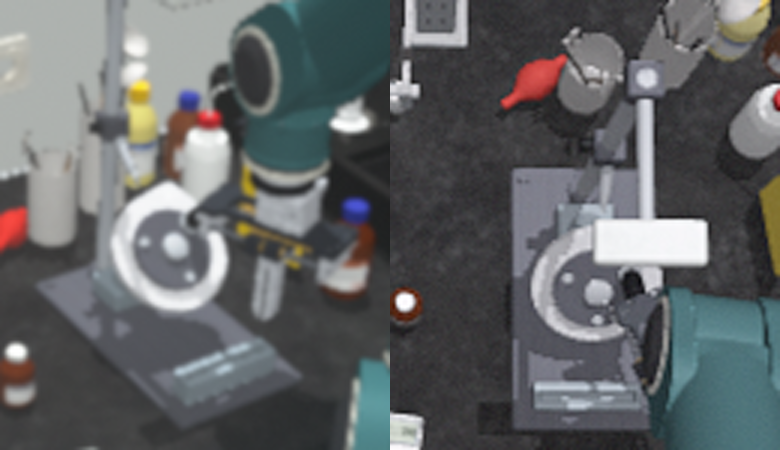

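View pics/un12.png

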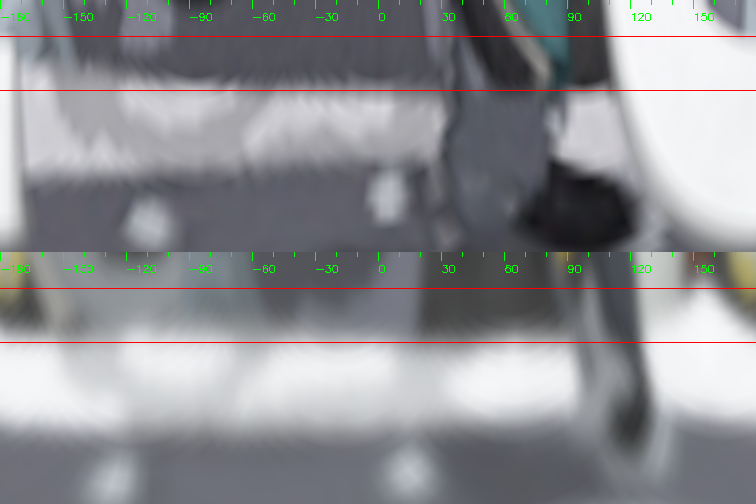

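send_rows:
  plan:
    - [[-6, -2.5, 0], 0, 0]
    - [[-9, -4, 0], 0, 0]
    - [[-8, -3.5, 0], 0, 0]
    - [[0, 0, -8], 0, 0]
    - [[0, 0, -8], 0, 0]
    - [[0, 0, 0], 0, 0]
    - [[2.7, 1.2, 0], 0, 0]
    - [[2.7, 1.2, 0], 0, 0]
    - [[0, 0, 0], 0, 0]

```text
time: 18.85
tcp_pos: [0.4565, -0.2219, 0.0538]
tool_rot: [0.548, 0.836, 0.0, 0.0]
contact_force: [-1.4, -0.2, 0.5]
opening: 0.0003
```

```bash
python3 look.py 13; python3 un.py 13; python3 - <<'E'
from wp import *
for t in range(113,152,4):
    p=np.interp(t,[113,145],[22.4,32]);c,a=tool(t,.0885,p);w=toW(a,pose);print(t,"phiW%.1f"%(p+1.1),"rim",(c*1000).round(),"axis",(a*1000).round()[:2],"world",(w[:2]*1000).round(1))
E
```

```text
18.95 [ 0.456  -0.2221  0.0537] 23.45309058253889 [-0.4 -0.7 -0.2]
113 phiW23.5 rim [-38. -45. 179.] axis [-120.  -78.] world [ 457.4 -221.1]
117 phiW24.7 rim [-36. -44. 181.] axis [-117.  -79.] world [ 460.3 -221.8]
121 phiW25.9 rim [-34. -42. 183.] axis [-114.  -80.] world [ 463.1 -222.3]
125 phiW27.1 rim [-32. -41. 184.] axis [-112.  -80.] world [ 466.  -222.5]
129 phiW28.3 rim [-30. -40. 186.] axis [-109.  -80.] world [ 468.7 -222.6]
133 phiW29.5 rim [-28. -38. 187.] axis [-106.  -80.] world [ 471.4 -222.5]
137 phiW30.7 rim [-27. -36. 189.] axis [-104.  -80.] world [ 474.  -222.3]
141 phiW31.9 rim [-25. -34. 190.] axis [-101.  -79.] world [ 476.5 -221.8]
145 phiW33.1 rim [-24. -32. 191.] axis [-99. -79.] world [ 479.  -221.3]
149 phiW33.1 rim [-22. -30. 192.] axis [-97. -76.] world [ 480.2 -218.8]
```

View pics/l13.png

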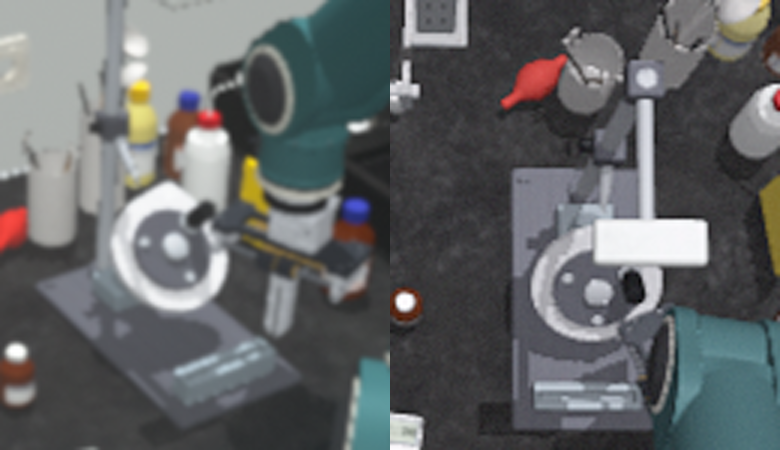

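View pics/un13.png

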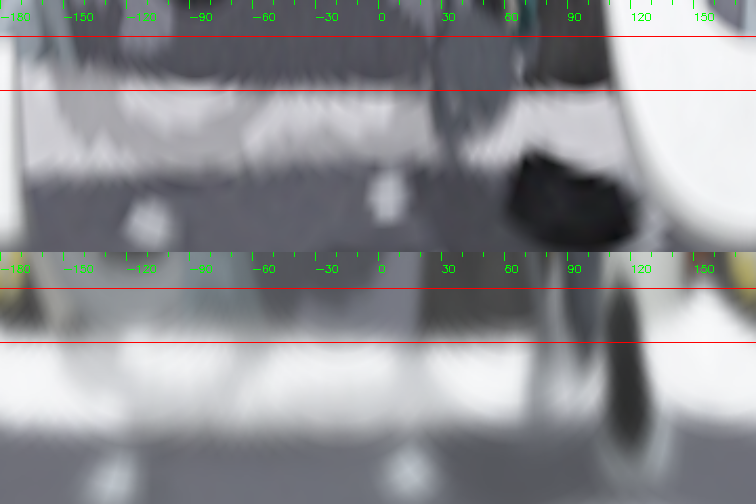

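send_rows:
  plan:
    - [[1.8, 0.8, 0], 0, 0]
    - [[1.8, 0.8, 0], 0, 0]
    - [[1.8, 0.8, 0], 0, 0]
    - [[0, 0, 0], 0, 0]

```text
time: 19.35
tcp_pos: [0.4614, -0.2197, 0.0537]
tool_rot: [0.549, 0.836, 0.0, 0.0]
contact_force: [-0.6, 1.1, -0.7]
opening: 0.0006
```

send_rows:
  plan:
    - [[1.8, 0.8, 0], 0, 0]
    - [[1.8, 0.8, 0], 0, 0]
    - [[1.8, 0.8, 0], 0, 0]
    - [[0, 0, 0], 0, 0]

```text
time: 19.75
tcp_pos: [0.4664, -0.2174, 0.0536]
tool_rot: [0.549, 0.836, -0.0, -0.0]
contact_force: [-3.1, -0.5, 1.0]
opening: 0.0005
```

send_rows:
  plan:
    - [[2, -0.3, 0.4], 0.017, 0]
    - [[2, -0.2, 0.4], 0.017, 0]
    - [[2, -0.1, 0.4], 0.017, 0]
    - [[2, 0, 0.4], 0.017, 0]
    - [[2, 0.1, 0.4], 0.017, 0]
    - [[2, 0.2, 0.4], 0.017, 0]
    - [[1, 0.2, 0.4], 0.01, 0]
    - [[0, 0, 0], 0, 0]

```text
time: 20.55
tcp_pos: [0.4794, -0.2177, 0.0564]
tool_rot: [0.501, 0.865, -0.0, -0.0]
contact_force: [-3.7, -0.6, 1.2]
opening: 0.0004
```

```bash
python3 look.py 14; python3 un.py 14
```

```text
20.65 [ 0.4794 -0.2176  0.0564] 29.83618513585313 [-3.8 -2.4  1.7]
```

View pics/l14.png

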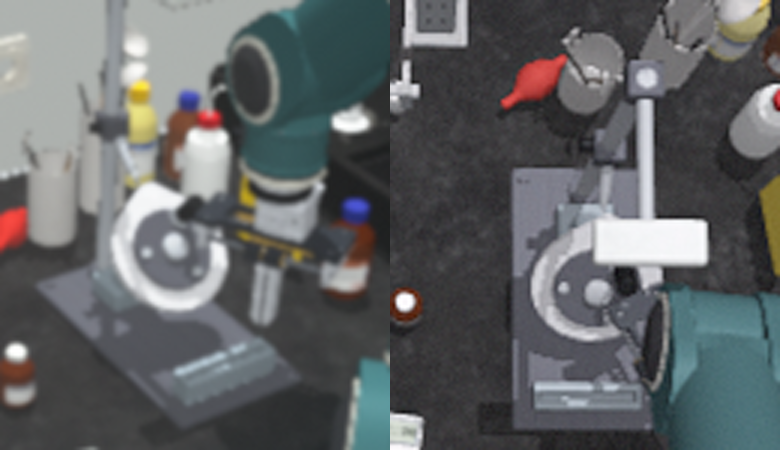

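View pics/un14.png

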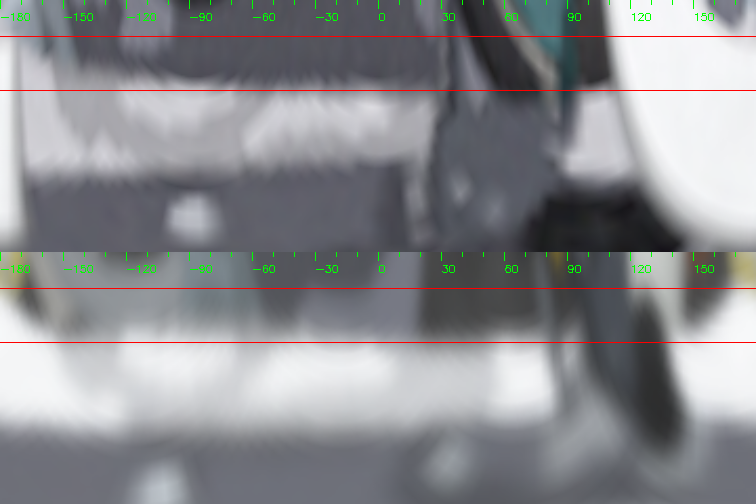

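About 10° remains. I'll make a magnified side view around the pointer with model overlays.

```bash
cat > tip.py <<'E'
import sys
from h import *
pose=(.576,-.1405,np.radians(1.1));k=sys.argv[1];S=load(f"side{k}.npz")
x0,y0,x1,y1=300,150,365,205;K=11
im=cv2.resize(S["img"][y0:y1,x0:x1,::-1],None,fx=K,fy=K,interpolation=cv2.INTER_CUBIC)
def P(p):return tuple(int(v) for v in ((proj(S,toW(p,pose))[0]-[x0,y0]+.5)*K))
for th in range(150,211,10):
    t=np.radians(th);e=-np.cos(t)*UP-np.sin(t)*YY
    cv2.line(im,P(WC+.088*e),P(WC+.092*e),(0,0,255) if th!=180 else (0,255,0),1)
    cv2.putText(im,str(th),P(WC+.097*e),0,.4,(0,0,255),1)
a=np.radians(np.arange(130,231,2))
for h,c in((0,(255,0,0)),):
  for r_ in(.075,.09):
    pts=np.array([P(WC+h*AX+r_*(-np.cos(t)*UP-np.sin(t)*YY)) for t in a]);cv2.polylines(im,[pts.reshape(-1,1,2)],False,c,1)
cv2.circle(im,P(WC+.093*UP),5,(0,255,0),1)
cv2.imwrite(f"pics/tip{k}.png",im)
E
python3 tip.py 14
```

```text
(no output)
```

View pics/tip14.png

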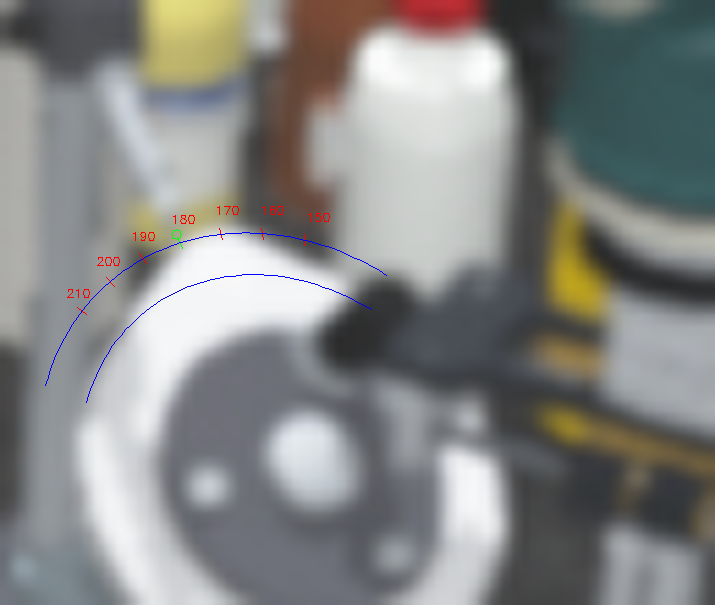

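send_rows:
  plan:
    - [[1, 0.1, 0.2], 0.01, 0]
    - [[1, 0.2, 0.2], 0.01, 0]
    - [[1, 0.2, 0.2], 0.01, 0]
    - [[0.5, 0.2, 0], 0, 0]
    - [[0, 0, 0], 0, 0]

```text
time: 21.15
tcp_pos: [0.4829, -0.2169, 0.057]
tool_rot: [0.488, 0.873, -0.0, -0.0]
contact_force: [-4.5, -2.0, 2.0]
opening: 0.0002
```

```bash
python3 look.py 15; python3 tip.py 15; python3 un.py 15
```

```text
21.25 [ 0.4829 -0.2168  0.057 ] 31.5667979204253 [-4.1 -1.9  0.9]
```

View pics/tip15.png

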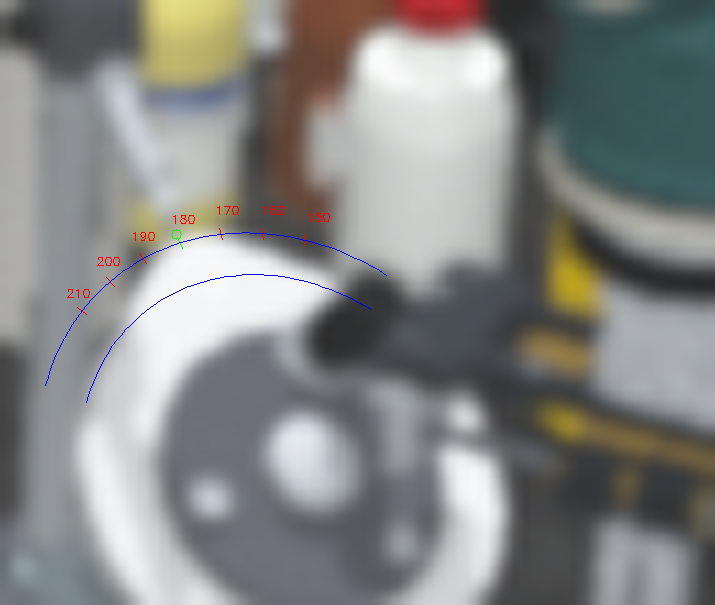

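View pics/un15.png

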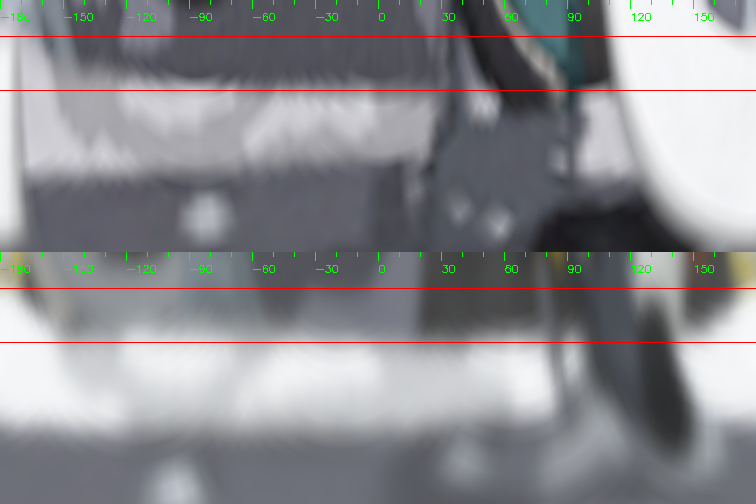

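```bash
cat > prof.py <<'E'
from h import *
pose=(.576,-.1405,np.radians(1.1))
def show(k,n,c,name,h=.006):
    S=load(f"{n}{k}.npz");th=np.radians(np.arange(c-50,c+50,.5));rr=np.arange(.06,.105,.00025)
    T,Rr=np.meshgrid(th,rr);p=WC+h*AX+Rr[...,None]*(-np.cos(T)[...,None]*UP-np.sin(T)[...,None]*YY)
    uv=proj(S,toW(p.reshape(-1,3),pose)).astype(np.float32)
    u=cv2.remap(S["img"],uv[:,0].reshape(T.shape),uv[:,1].reshape(T.shape),cv2.INTER_CUBIC)[::-1,:,::-1]
    u=cv2.resize(u,(760,280))
    for d in range(-50,50,10):
        x=int((d+50)*7.6);cv2.line(u,(x,0),(x,280),(0,255,0) ,1) if d==0 else cv2.line(u,(x,0),(x,10),(0,255,0),1);cv2.putText(u,str(c+d),(x,22),0,.35,(0,255,0),1)
    for r_ in(.075,.0825,.09):
        y=int((.105-r_)/.045*280);cv2.line(u,(0,y),(760,y),(0,0,255),1)
    return u
import sys
cv2.imwrite("pics/prof_%s.png"%sys.argv[1],np.vstack([show("5","side",49,""),show(sys.argv[1],"side",180,"")]))
E
python3 prof.py 15
```

```text
(no output)
```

View pics/prof_15.png

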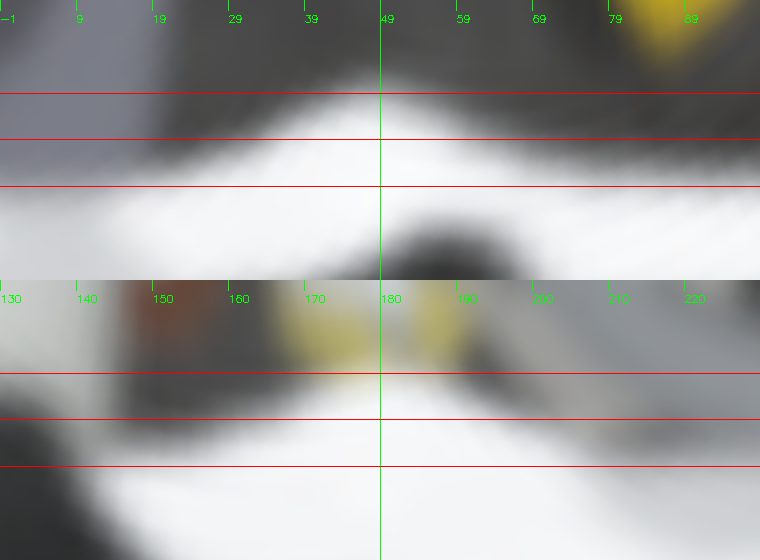

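```bash
cat > bolts.py <<'E'
from h import *
from scipy.optimize import least_squares
import sys
def blobs(S,pose):
    # local blobs: bright spots on dark hub annulus r .03-.05
    g=S["img"].min(-1).astype(np.float32);out=[]
    M=np.zeros(g.shape,np.uint8)
    a=np.linspace(0,2*np.pi,90)
    for r_,v in((.051,255),(.022,0)):
        cv2.fillPoly(M,[(proj(S,toW(np.array([WC+.016*AX+r_*(-np.cos(t)*UP-np.sin(t)*YY) for t in a]),pose))+.5).astype(np.int32)],v)
    b=((g>125)&(M>0)).astype(np.uint8)
    n,l,st,c=cv2.connectedComponentsWithStats(b)
    for i in range(1,n):
        if 4<=st[i,4]<=40:
            ys,xs=np.where(l==i);w=g[ys,xs]-105;out.append((np.average(xs,weights=w),np.average(ys,weights=w),st[i,4]))
    return out
if __name__=="__main__":
    pose=(.576,-.1405,np.radians(1.1))
    for k in sys.argv[1:]:
        for n in("top","side"):
            S=load(f"{n}{k}.npz")
            res=[]
            for u,v,ar in blobs(S,pose):
                # intersect ray with plane h=.018
                d=np.linalg.inv(S["K"])@[u,v,1]@S["R"] if False else S["R"].T@(np.linalg.inv(S["K"])@[u,v,1]);c=-S["R"].T@S["t"]
                nW=dirW(AX,pose);p0=toW(WC+.018*AX,pose);t=((p0-c)@nW)/(d@nW)
                q=toS(c+t*d,pose)-WC-.018*AX;x,y=q@UP,q@YY
                res.append((round(np.degrees(np.arctan2(-y,-x)),1),round(np.hypot(x,y)*1000,1),ar))
            print(k,n,res)
E
python3 bolts.py 5 9 13 14 15
```

```text
5 top [(np.float64(-105.8), np.float64(41.8), np.int32(12)), (np.float64(-30.4), np.float64(47.6), np.int32(15))]
5 side [(np.float64(-2.6), np.float64(41.5), np.int32(27))]
9 top [(np.float64(-147.7), np.float64(42.0), np.int32(12)), (np.float64(108.0), np.float64(43.2), np.int32(19)), (np.float64(-4.8), np.float64(43.1), np.int32(26)), (np.float64(-30.6), np.float64(37.9), np.int32(10))]
9 side [(np.float64(34.1), np.float64(42.4), np.int32(29)), (np.float64(-29.8), np.float64(38.5), np.int32(17))]
13 top [(np.float64(-118.2), np.float64(41.9), np.int32(11)), (np.float64(59.0), np.float64(49.6), np.int32(7)), (np.float64(-5.8), np.float64(42.1), np.int32(32))]
13 side []
14 top [(np.float64(107.1), np.float64(51.1), np.int32(6)), (np.float64(-99.3), np.float64(41.1), np.int32(12)), (np.float64(-15.7), np.float64(45.5), np.int32(21))]
14 side [(np.float64(-175.5), np.float64(45.2), np.int32(38)), (np.float64(-98.7), np.float64(39.2), np.int32(16))]
15 top [(np.float64(110.4), np.float64(51.5), np.int32(4)), (np.float64(-93.0), np.float64(40.4), np.int32(12)), (np.float64(-13.3), np.float64(46.2), np.int32(19))]
15 side [(np.float64(-173.2), np.float64(45.3), np.int32(36)), (np.float64(-92.6), np.float64(39.8), np.int32(16))]
```

```bash
cat > fit.py <<'E'
from bolts import *
pose=(.576,-.1405,np.radians(1.1))
def run(ks,guess):
    obs=[];Ss={}
    for fi,k in enumerate(ks):
        for ci,n in enumerate(("top","side")):
            S=load(f"{n}{k}.npz");Ss[ci]=S
            for u,v,ar in blobs(S,pose):
                best=None
                for b in(-120,120):
                    t=np.radians(guess[fi]+b);p=proj(S,toW(WC+.018*AX+.041*(-np.cos(t)*UP-np.sin(t)*YY),pose))[0]
                    d=np.hypot(*(p-[u,v]))
                    if d<4 and 6<=ar<=20:obs.append((fi,ci,b,u,v))
    def f(x,full=False):
        nf=len(ks);th=x[:nf];rb,hb=x[nf]/1e3,x[nf+1]/1e3;off=x[nf+2:nf+6].reshape(2,2)
        r=[]
        for fi,ci,b,u,v in obs:
            t=np.radians(th[fi]+b);p=proj(Ss[ci],toW(WC+hb*AX+rb*(-np.cos(t)*UP-np.sin(t)*YY),pose))[0]+off[ci]
            r+=[p[0]-u,p[1]-v]
        return np.r_[r,off.ravel()/1.0*.3,(x[nf+1]-18)/6]
    x0=np.r_[guess,41,18,0,0,0,0]
    s=least_squares(f,x0,loss="soft_l1")
    J=np.linalg.inv(s.jac.T@s.jac)
    print(len(obs),dict(zip(ks,s.x[:len(ks)].round(1))),"rb,hb,off",s.x[len(ks):].round(2),"sd",(np.sqrt(np.diag(J))[:len(ks)]*.3).round(2))
    for o,a in zip(obs,s.fun[:2*len(obs)].reshape(-1,2).round(2)):print(ks[o[0]],o[1:3],a)
    return s
if __name__=="__main__":
    run(["0","5","9","13","14","15"],[15,15,89,119,139,146])
    for n in("top15.npz","side15.npz"):print(n,handle_th(load(n),pose,125,165))
E
python3 fit.py
```

```text
10 {'0': np.float64(16.9), '5': np.float64(16.9), '9': np.float64(92.3), '13': np.float64(123.8), '14': np.float64(143.7), '15': np.float64(149.9)} rb,hb,off [39.52 17.76 -0.34 -0.53 -0.18 -0.41] sd [2.05 2.04 1.08 1.97 1.61 1.6 ]
0 (0, -120) [0.18 0.06]
5 (0, -120) [0.11 0.04]
9 (0, 120) [-0.01 -0.04]
9 (0, -120) [-0.14  0.01]
9 (1, -120) [ 0.15 -0.04]
13 (0, 120) [0.04 0.03]
14 (0, 120) [-0.01  0.01]
14 (1, 120) [-0.16  0.05]
15 (0, 120) [-0.14 -0.06]
15 (1, 120) [0.03 0.03]
top15.npz [(np.float64(0.5466670464250947), np.float64(152.0)), (np.float64(0.5450328884584389), np.float64(150.0)), (np.float64(0.5445536466277705), np.float64(151.0)), (np.float64(0.5386714795856521), np.float64(153.0))]
side15.npz [(np.float64(0.26763518450580953), np.float64(147.0)), (np.float64(0.26727807405609155), np.float64(146.0)), (np.float64(0.26651355191712117), np.float64(143.0)), (np.float64(0.2649527370527457), np.float64(145.0))]
```

```bash
cat > nose.py <<'E'
from h import *
import sys
pose=(.576,-.1405,np.radians(1.1));OFF={"top":np.array([-.34,-.53]),"side":np.array([-.18,-.41])}
def bound(n,k,c,off,h=.006):
    S=load(f"{n}{k}.npz");th=np.arange(c-45,c+45,1.);rr=np.arange(.066,.10,.00025);out=[]
    g=S["img"].min(-1).astype(np.float32)
    for t in np.radians(th):
        p=WC+h*AX+rr[:,None]*(-np.cos(t)*UP-np.sin(t)*YY)
        uv=(proj(S,toW(p,pose))+off).astype(np.float32)
        s=cv2.remap(g,uv[:,:1],uv[:,1:],cv2.INTER_LINEAR).ravel()
        i=np.argmin(np.gradient(cv2.GaussianBlur(s[:,None],(1,9),2).ravel()));out.append(rr[i]*1000)
    return th,np.array(out)
if __name__=="__main__":
    for n,k,c in (("side","5",49),("top","5",49),("side",sys.argv[1],180)):
        for off in(np.zeros(2),OFF[n]):
            th,r_=bound(n,k,c,off)
            res=[]
            # template fit: rounded nose: base b + 15*exp-like using free width, robust
            from scipy.optimize import least_squares
            f=lambda x:x[1]+x[2]*np.clip(np.cos(np.clip((th-x[0])/x[3],-1,1)*np.pi)*.5+.5,0,1)-r_
            s=least_squares(f,[c,75,15,25],loss="soft_l1",bounds=([c-15,70,8,10],[c+15,80,20,45]))
            print(n,k,"off" if off.any() else "raw","peak %.1f base %.1f amp %.1f w %.1f"%tuple(s.x),"rms",np.sqrt(np.median(s.fun**2)).round(2))
        print(r_[::3].round(0))
E
python3 nose.py 15
```

```text
side 5 raw peak 47.8 base 76.1 amp 13.0 w 30.7 rms 0.82
side 5 off peak 46.6 base 76.8 amp 13.2 w 31.5 rms 0.69
[75. 77. 77. 76. 78. 78. 79. 80. 82. 83. 85. 87. 88. 89. 90. 92. 91. 86.
 87. 81. 82. 82. 77. 78. 79. 76. 77. 77. 75. 77.]
top 5 raw peak 48.5 base 76.3 amp 11.8 w 27.1 rms 0.93
top 5 off peak 48.2 base 77.5 amp 12.8 w 27.9 rms 0.78
[74. 73. 70. 72. 82. 82. 72. 83. 78. 80. 82. 86. 88. 89. 90. 90. 90. 89.
 86. 85. 83. 81. 80. 78. 78. 78. 78. 77. 78. 77.]
side 15 raw peak 179.9 base 76.6 amp 13.3 w 32.5 rms 0.85
side 15 off peak 180.8 base 75.5 amp 12.8 w 30.6 rms 0.78
[100. 100.  76.  75.  77.  78.  76.  75.  80.  80.  83.  83.  88.  87.
  88.  88.  87.  88.  86.  85.  82.  81.  79.  78.  75.  74.  75.  74.
  75.  76.]
```

Bolt tracking and the nose profile agree: the nose is at about 180.5°, within a degree of the pointer. I'll back off gently and look without the arm in the way.

send_rows:
  plan:
    - [[-1.5, -1, 0], 0, 0]
    - [[-5, -3, 0], 0, 0]
    - [[-9, -5.5, 0], 0, 0]
    - [[-15, -9, 0], 0, 0]
    - [[-15, -9, 0], 0, 0]
    - [[-20, -12, 5], 0, 0]
    - [[-20, -12, 15], 0, 0]
    - [[-20, -12, 25], 0, 0]
    - [[0, -12, 30], 0, 0]
    - [[0, 0, 30], 0, 0]
    - [[0, 0, 0], 0, 0]

```text
time: 22.35
tcp_pos: [0.3782, -0.2939, 0.1653]
tool_rot: [0.489, 0.872, -0.001, 0.003]
contact_force: [0.3, -0.1, -0.6]
opening: 0.0002
```

```bash
python3 look.py 16; python3 tip.py 16; python3 nose.py 16|tail -3; python3 - <<'E'
from fit import *
run(["5","9","13","14","15","16"],[16,92,123,143,149,149])
for n in("top16.npz","side16.npz"):print(n,handle_th(load(n),pose,125,165))
E
```

```text
22.45 [ 0.377  -0.2928  0.1622] 31.5293817985945 [ 0.6  0.2 -0.4]
[100. 100.  76.  75.  77.  78.  76.  75.  80.  80.  83.  83.  88.  87.
  88.  88.  87.  88.  86.  85.  82.  81.  79.  78.  75.  74.  75.  74.
  75.  76.]
11 {'5': np.float64(16.9), '9': np.float64(92.3), '13': np.float64(123.8), '14': np.float64(143.7), '15': np.float64(149.9), '16': np.float64(149.9)} rb,hb,off [39.46 17.76 -0.31 -0.52 -0.2  -0.41] sd [2.04 1.07 1.96 1.61 1.59 1.59]
5 (0, -120) [0.16 0.06]
9 (0, 120) [ 0.03 -0.01]
9 (0, -120) [-0.1   0.01]
9 (1, -120) [ 0.13 -0.05]
13 (0, 120) [0.09 0.06]
14 (0, 120) [0.04 0.02]
14 (1, 120) [-0.17  0.04]
15 (0, 120) [-0.09 -0.04]
15 (1, 120) [0.03 0.02]
16 (0, 120) [-0.1  -0.05]
16 (1, 120) [0.03 0.02]
top16.npz [(np.float64(0.5369991485203012), np.float64(152.0)), (np.float64(0.5328725263457461), np.float64(151.0)), (np.float64(0.5324009085292908), np.float64(150.0)), (np.float64(0.5295267299836297), np.float64(153.0))]
side16.npz [(np.float64(0.24047318811514434), np.float64(151.0)), (np.float64(0.24015043801311747), np.float64(147.0)), (np.float64(0.23941769376609792), np.float64(152.0)), (np.float64(0.23908675799086762), np.float64(146.0))]
```

View pics/tip16.png

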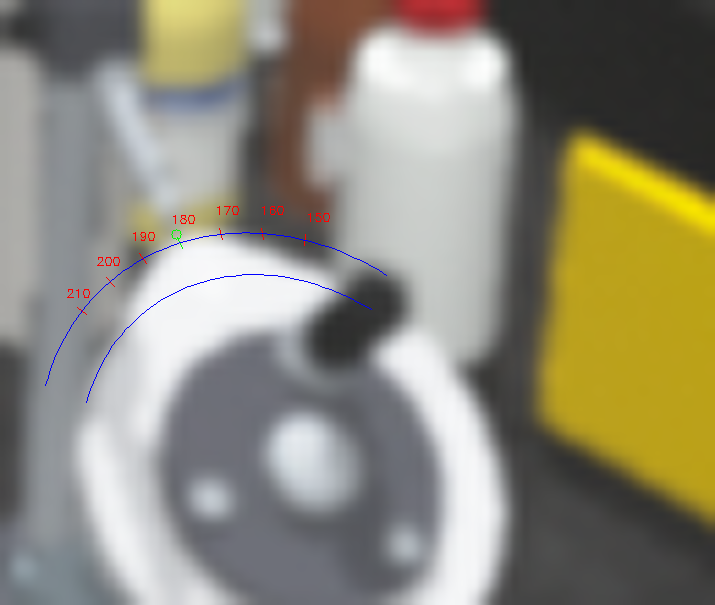

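View pics/l16.png

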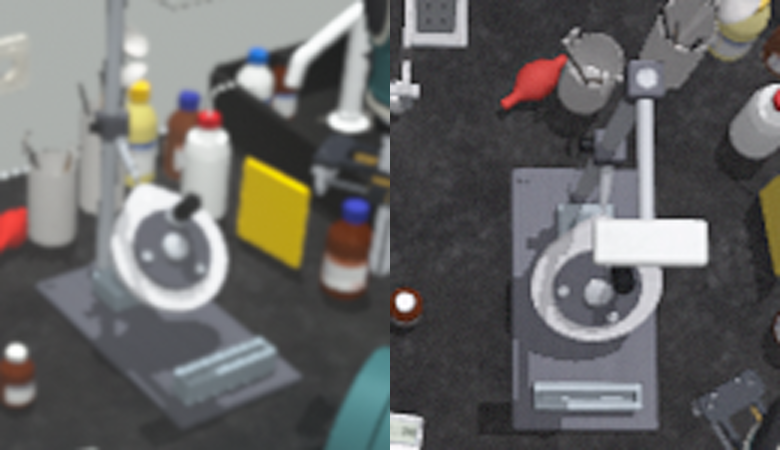

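```bash
cat > nose2.py <<'E'
from h import *
from scipy.optimize import least_squares
import sys
pose=(.576,-.1405,np.radians(1.1))
def pts(n,k,peak,excl):
    S=load(f"{n}{k}.npz");g=cv2.GaussianBlur(S["img"].min(-1).astype(np.float32),(0,0),.6);P=[]
    cam=toS(-S["R"].T@S["t"],pose)
    for thd in np.arange(-180,180,2.):
        t=np.radians(thd);e=-np.cos(t)*UP-np.sin(t)*YY;v=cam-(WC+.08*e);v/=np.linalg.norm(v)
        if e@v>-.03 or any((thd-a)%360<(b-a) for a,b in excl):continue
        d=(thd-peak+180)%360-180;exp=.075+.015*max(0,np.cos(np.clip(d/30,-1,1)*np.pi)*.5+.5)
        rr=np.arange(exp-.006,exp+.0065,.00025)
        uv=proj(S,toW(WC+.006*AX+rr[:,None]*e,pose)).astype(np.float32)
        s=cv2.remap(g,uv[:,:1],uv[:,1:],cv2.INTER_LINEAR).ravel();gr=-np.gradient(s)
        gr=cv2.GaussianBlur(gr[:,None].astype(np.float32),(1,9),2).ravel();i=gr.argmax()
        if 1<i<len(rr)-2 and gr[i]>1.0:P.append((thd,uv[i,0],uv[i,1]))
    return S,np.array(P)
def fit(n,k,peak,excl=()):
    S,P=pts(n,k,peak,excl)
    c=-S["R"].T@S["t"];nW=dirW(AX,pose);p0=toW(WC+.006*AX,pose)
    def pol(x):
        uv=P[:,1:]-x[:2];d=np.c_[uv,np.ones(len(uv))]@np.linalg.inv(S["K"]).T@S["R"]
        q=toS(c+d*(((p0-c)@nW)/(d@nW))[:,None],pose)-WC-.006*AX
        return np.degrees(np.arctan2(-(q@YY),-(q@UP))),np.hypot(q@UP,q@YY)*1000
    def f(x):
        th,r_=pol(x);d=(th-x[2]+180)%360-180
        return r_-75*x[4]-15*(np.cos(np.clip(d/x[3],-1,1)*np.pi)*.5+.5)
    s=least_squares(f,[0,0,peak,30,1],loss="soft_l1",f_scale=.7)
    J=np.linalg.inv(s.jac.T@s.jac);print(n,k,len(P),"off",s.x[:2].round(2),"peak %.2f w %.1f sc %.3f"%tuple(s.x[2:]),"sd",np.sqrt(J[2,2]).round(2),"rms",np.sqrt((s.fun**2).mean()).round(2))
if __name__=="__main__":
    fit("side","5",48);fit("top","5",48,[(8,26),(110,185)]);fit("top","5",48,[(8,26),(100,200)])
    for k in sys.argv[1:]:fit("side",k,180);fit("side",k,180,[(120,150)])
E
python3 nose2.py 16
```

```text
side 5 83 off [-0.09 -0.07] peak 47.70 w 28.9 sc 1.016 sd 0.84 rms 1.25
top 5 84 off [-0.15 -0.49] peak 47.29 w 27.9 sc 1.012 sd 0.64 rms 1.26
top 5 80 off [-0.14 -0.51] peak 47.21 w 27.8 sc 1.013 sd 0.68 rms 1.29
side 16 82 off [ 0.34 -0.21] peak 182.20 w 35.2 sc 0.989 sd 0.92 rms 1.37
side 16 76 off [ 0.35 -0.25] peak 182.34 w 34.6 sc 0.989 sd 0.9 rms 1.02
```

```bash
python3 - <<'E'
from h import *
a=load("top0.npz");b=load("top16.npz")
cv2.imwrite("pics/fin.png",np.hstack([b["img"][90:285,0:440,::-1]]).repeat(1,0)); 
d=np.abs(a["img"].astype(int)-b["img"]).max(-1)>40
m=np.zeros_like(a["img"]);m[d]=255;cv2.imwrite("pics/diff.png",np.vstack([b["img"][90:285,:,::-1],m[90:285]]))
S=load("side16.npz");crop(S,190,120,340,300,3.3,"pics/s16.png")
E
```

```text
(no output)
```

View pics/diff.png

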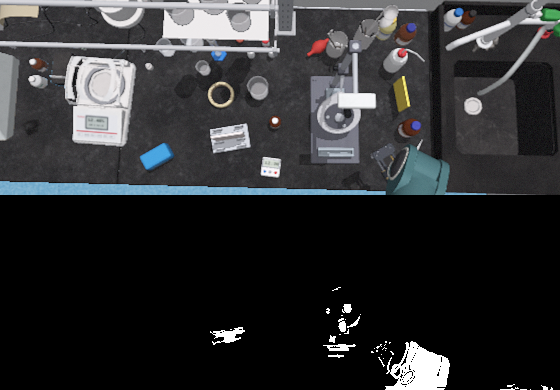

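View pics/s16.png

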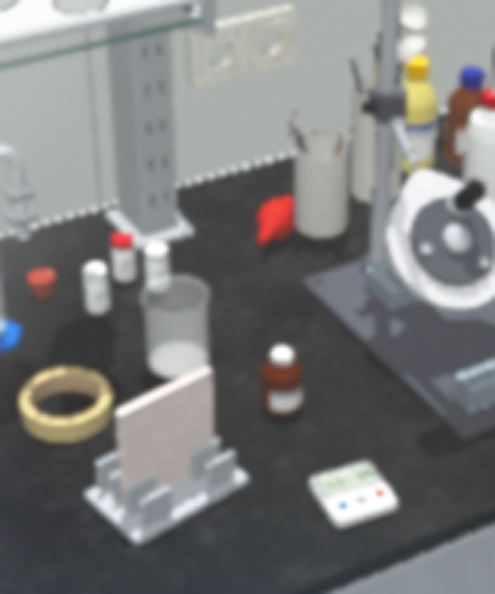

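The plate stands upright in the rack, the only changes on the bench are the plate, the wheel and the arm, and the robot touches nothing.

```bash
python3 - <<'E'
from plant import r
print(r.get_state()["time"],r.get_state()["contact_force"]);print(r.finish_job())
E
```

```text
22.45 [ 0.61417338  0.23572693 -0.38551407]
the job is handed in; nothing more can be done
None
```

The job is handed in at 22.5 s of robot time. The white guard plate stands upright in the rack's middle slot, and the wheel is stopped with the high spot at the pointer.

- **Plate:** I pulled it straight up out of the foot and lowered it into the slot. The last side picture shows it upright between the fins.
- **Wheel:** I turned it about 133° counter-clockwise by pushing the handle slowly. The planned speeds averaged about 30–55° per second, though I did not measure the wheel's speed directly. The light bar left no room for a top-down grip, so I used an open finger first and then the end of the gripper body. Readings at the pushing stops were 4–8 N.
- **High-spot position:** My estimates put it between 180° and 182°, with the pointer at 180°. Bolt tracking plus the starting angle gave about 180.5–181°, the direct profile about 180–181°, and one looser fit about 182°. I judged it to be about 1° (1–2 mm) off and did not correct further.
- **Last checks:** The handle was released and the wheel did not move when I backed off. The before/after top pictures show only the plate, the wheel and the arm changed. The arm covered part of the scissors in the last top picture, so I could not compare them fully. The final force reading was about zero.

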